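# Open a bayonet sample canister and take out the pot

### The arm

A 7-joint arm with a two-finger parallel gripper is mounted at the origin on a cart in front of the work surface, level with it; the furniture and walls round the work are solid. World frame = base frame: x ahead of the robot, y to its left, z up, the work surface at z = 0. Lengths are in m, angles in rad, forces in N, time in s.
With the tool pointing down it reaches from about 0.35 to 0.9 m from the base axis. Payload 8.1 kg.
Tool frame: the origin (TCP) lies midway between the tips of the shut fingers; the grasp point (between the pads) lies 19 mm behind it; z points along the fingers, y is the direction in which the jaws open and shut (so a half turn about z gives the same grasp; the last joint's range is limited). The gripper opens to 85 mm and grips with 20 to 120 N. Pads are 22 mm wide; open, the fingers measure 114 mm over their backs; the gripper's body (76 mm by 85 mm) begins 54 mm behind the grasp point. The pads swing forward as they close: fully open they stand 13 mm farther back than shut.
Start: joints at [-1.214, 0.434, 0.025, 1.573, -0.012, 1.134, -0.075], TCP at [0.277, 0.56, 0.2] pointing down, gripper open.
Joint ranges: [-2.62, 2.62], [-0.44, 2.09], [-1.27, 1.32], [0.08, 2.57], [-1.32, 4.46], [0.12, 2], [-2.74, 2.74]. Speed limits (rad/s): [2.22, 2.22, 3.01, 3.01, 3.14, 3.14, 3.14].

### API

Orientations are given as a unit quaternion [x, y, z, w].
In Python, from station import bot, eyes, job gives the robot as it stands.
- The arm moves only by the tool carry_out, never from a script. Its arguments are lists of equal length, an entry for each row: "travel": the shift along the tool's x, y, z in cm, a list of three; "twist": the turn, a rotation vector about the tool's x, y, z in degrees, a list of three; "fingers": the finger opening in cm, from 0 to 8.54. In form: {"travel": [[dx, dy, dz], ...], "twist": [[wx, wy, wz], ...], "fingers": [fingers, ...]}. A call has 1 to 10 rows; each row shifts and turns the pose as measured when the row begins, along the tool's axes as they then stand; what a row does not reach is not made up. A row lasts 1/8 s, in which the tool goes at most 62.5 mm and 10.7 degrees, less where a joint would pass 70% of its speed; a pose out of reach is approached as far as the arm can. A call with a gripper value outside its range is refused whole. The fingers move at their own pace and stop on an object; "force" is the grip in N (left out, the last holds). Time passes only in rows, so rows that do not move let the fingers close. It gives the time, the measured TCP pose, the force and the opening at its end, in the units of the state.
- bot.get_obs(): the state, without advancing time (a new reading comes with each control period).
- eyes.capture(name): name is "scene" or "top" or "wrist"; returns a dict with "img" (480x640x3 uint8, red, green, blue), "intrinsics" (3x3 intrinsics, pixels), "xyz" and "rotation" of the camera in the world. Camera axes: x right, y down, z forward; pixel columns grow to the right and rows downward; lengths in m; the calibration is good to about 2 mm. A picture is of the moment at which its call begins. There is no depth.
- job.job_done(): hands the job in, once; it reports no verdict.
The state is a dict: "clock": time; "joint_positions": joint angles; "dq": joint speeds; "tau": joint torques, N m; "position": TCP position; "tcp_rot": TCP orientation; "wrist_force": force on the tool from outside, world axes, zero at the start; "torque": the same for the moment, N m; "finger_gap": finger opening in m.
Only numpy, scipy, OpenCV 4.12 (cv2) and the standard library are available. Lean on these libraries where they do the work, as an engineer would, in place of code of your own. Each camera call takes 0.05 s, during which the arm holds its last target.

### The job

Open the sample canister: turn its blue bayonet lid counter-clockwise (seen from above) until its lugs stand at the slots, lift it straight off and lay it flat, handle up, wholly on the round dark mat. Then take the amber pot out of the canister and stand it upright on the floor of the red tray beside the yellow-lidded cup. Set both down gently, let go, and leave everything else on the desk, the yellow-lidded cup included, undisturbed.

Things in the scene. Friction and masses are not known exactly. Their poses are not given: they have to be found in the camera images.
- canister: Fixed round grey canister, 148 mm wide at the foot, 98 mm high; origin at the centre of its underside on the desk, floor 6 mm up. An aluminium collar (z 92 to 98 mm) narrows its mouth to 100 mm diameter, inside it is 128 mm. Stops under the collar end the lid's turn: counter-clockwise about 0.035 rad past the slots, clockwise 1.25 rad before them.
- slot_a (a point): Middle of one of the two slots in the collar, at its top face (98 mm up), 55.5 mm from the axis on the canister's +x. A slot is 20 mm wide, reaches out to radius 61 mm, and a yellow bar on the collar marks it.
- slot_b (a point): The same for the other slot, on the canister's -x.
- lid: Loose blue bayonet lid, about 160 g; origin at the centre of the underside of its plug, z up; 84 mm above the canister's origin when on it. Plug 97 mm diameter, 14 mm high, with 1.5 mm radial play in the mouth; on it a 108 mm disc (z 14 to 20 mm, rests on the collar). It starts turned 0.55 to 1.15 rad clockwise of where lugs and slots meet and turns with light friction, no spring.
- lid_handle (a point): Middle of the lid's black handle bar, on the lid's axis 46 mm above its origin; the bar runs along the lid's x, 76 mm long, 18 mm wide, z 20 to 56 mm above the lid's origin; the disc's top is at z 20 mm, so keep fingertips above that.
- lug_a (a point): One of the lid's two lugs, at the plug's foot on the lid's +x: 12 mm wide, 6 mm thick, reaching out to radius 60 mm; this point is at radius 54 mm, 3 mm above the lid's origin. A yellow mark on the disc stands over it. Under the collar it has 2 mm of play upward; it passes out of a slot when within about 0.06 rad of its middle.
- lug_b (a point): The same for the other lug, on the lid's -x. Either lug fits either slot.
- mat: Fixed round dark rubber mat, 170 mm diameter, 4 mm thick; origin at the centre of its underside on the desk.
- pot: Loose amber pot with a white cap, 40 mm diameter, 75 mm high, about 80 g, standing on the canister's floor within 6 mm of its axis, under the lid; origin at the centre of its underside. Cap: 39 mm diameter, z 61 to 75 mm.
- bin: Fixed low red tray; origin at the centre of its underside; 147 mm along its x, 217 mm along its y over the rim, 58 mm high; clear inside about 104 mm by 174 mm at the floor, which is 3 mm up.
- cup_b: Sample cup with a yellow lid, 49 mm diameter, 60 mm high, standing loose in the red tray; origin at the centre of its underside. Not to be disturbed.
- marker_pen: Bystander: blue and white marker lying on the desk, 135 mm long along its y, 17 mm thick.
- pencil: Bystander: red pencil lying on the desk, 139 mm long along its y, 7 mm thick.
- kit_box: Bystander: white carton 55x55x95 mm standing at the back.
- tape_clear: Bystander: roll of tape lying flat, 90 mm diameter, 48 mm high, at the back.
- timer: Bystander: white bench timer, 62x62x19 mm.
- cup_a: Bystander: sample cup with a red lid, 49 mm diameter, 60 mm high, at the back.
- petri_0: Bystander: clear petri dish, 60 mm diameter, 14 mm high, on the mouse pad at the right.

How it is judged:
By the outcome, as a careful person would: the job done as asked, in the order asked, and still so for the second after the job is handed in, with the robot touching nothing.
It also fails if it takes over 69 s, if anything falls off the work surface, if the arm or the gripper's body presses on something with over 40 N, if the wrist force passes 120 N, or if a joint passes its speed limit or range.

## Working session

There is one attempt and no reset: what is moved stays moved. The work goes in short steps, Python scripts to look and compute and a tool call to move; the robot and the scene stay as the last step left them, time stands still between calls to the robot, and variables do not carry over. Pictures are saved under pics/ and viewed, and the job is handed in when it is done.

Besides the shell and the picture viewer there is one more tool, called after ">>>" as a command line: name --argument value ..., lists and objects as JSON in quotes. carry_out: Moves the arm, as the interface text tells. Its arguments: {"type":"object","properties":{"travel":{"type":"array","items":{"type":"array","items":{"type":"number"}}},"twist":{"type":"array","items":{"type":"array","items":{"type":"number"}}},"fingers":{"type":"array","items":{"type":"number"}},"force":{"type":"number"}},"required":["travel","twist","fingers"]}

```bash
ls; mkdir -p pics
python3 - <<'E'
from station import bot, eyes, job
import cv2,pickle
o=bot.get_obs();print(o)
for n in ["scene","top","wrist"]:
    c=eyes.capture(n);pickle.dump(c,open(f"{n}.pkl","wb"));cv2.imwrite(f"pics/{n}0.png",c["img"][:,:,::-1]);print(n,c["xyz"],c["rotation"],c["intrinsics"])
E
```

```text
pics
{'clock': 0.0, 'joint_positions': array([-1.21359972,  0.43522913,  0.02493347,  1.57411278, -0.01159494,
        1.13398398, -0.07510415]), 'dq': array([ 0.00031853,  0.00166091,  0.00041506, -0.00099569,  0.00051836,
       -0.00032761, -0.00192083]), 'tau': array([-6.05512996e-04, -6.70467782e+01,  1.02486826e+00, -3.16227615e+01,
        1.55408290e-02,  1.23448216e-02, -2.55638275e-05]), 'position': array([0.27714111, 0.55956962, 0.19931566]), 'tcp_rot': array([ 2.27896026e-01,  9.73685150e-01, -7.85765206e-04, -1.15986212e-04]), 'wrist_force': array([-0.00154551,  0.52360931, -0.32225253]), 'torque': array([-0.0570643 ,  0.02090683,  0.04607463]), 'finger_gap': 0.08548814650963624}
scene [ 0.00204488 -0.89216711  0.72075644] [ 0.84074943 -0.25334128  0.14688436 -0.45539388] [[477.06489224   0.         324.17425235]
 [  0.         477.06489224 234.32026675]
 [  0.           0.           1.        ]]
top [ 0.44548344 -0.14432851  1.51859901] [-0.69774901  0.71561924 -0.01913171  0.02587269] [[585.13741629   0.         332.93868841]
 [  0.         585.13741629 237.61758545]
 [  0.           0.           1.        ]]
wrist [0.20216166 0.59740533 0.37447273] [0.8376702  0.52020768 0.08713779 0.14177309] [[409.6855077    0.         318.64495994]
 [  0.         409.6855077  243.14483343]
 [  0.           0.           1.        ]]
```

View pics/top0.png

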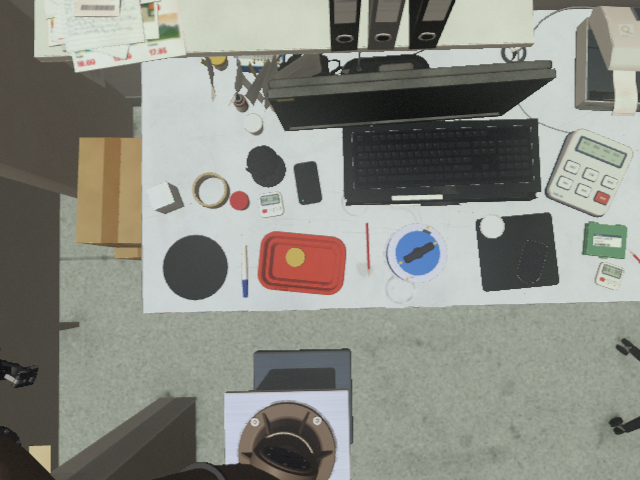

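View pics/scene0.png

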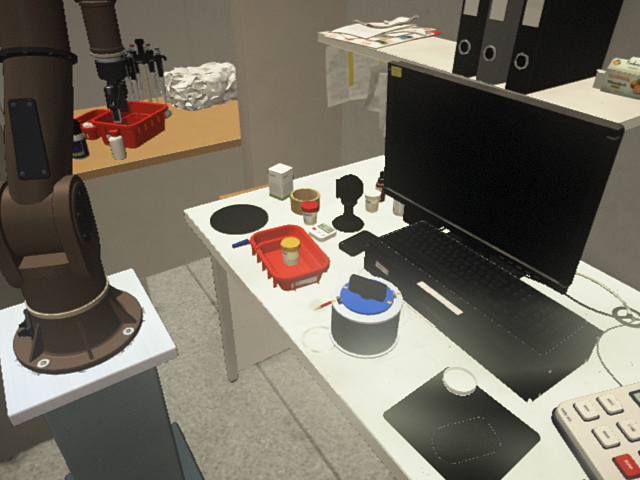

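View pics/wrist0.png

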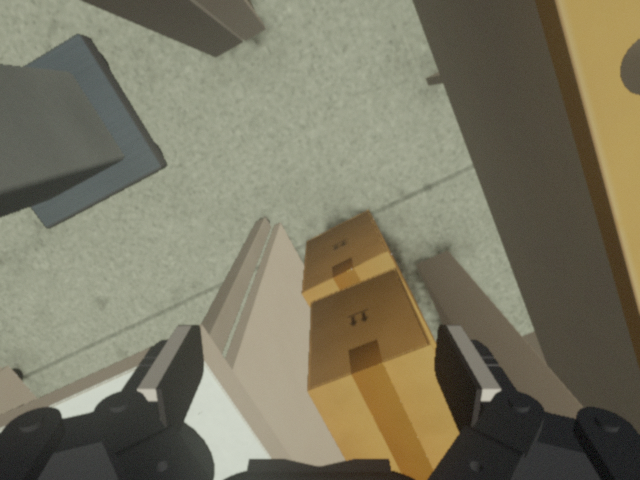

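The top view shows the mat at (195,267), the red tray at (303,263) with the yellow cup at (295,257), the pencil at x=367, and the canister at (417,253). Next I'll zoom in and measure.

```bash
cat > h.py <<'E'
import numpy as np,cv2,pickle
from scipy.spatial.transform import Rotation as R
def ray(c,u,v):
    K=c["intrinsics"];d=np.linalg.inv(K)@[u,v,1.];return R.from_quat(c["rotation"]).as_matrix()@d
def at(c,u,v,z):
    d=ray(c,u,v);o=np.array(c["xyz"]);return o+d*(z-o[2])/d[2]
def proj(c,p):
    q=R.from_quat(c["rotation"]).as_matrix().T@(np.array(p)-c["xyz"]);q=c["intrinsics"]@q;return q[:2]/q[2]
def toolmove(o,target,yawdeg=None):
    """returns travel in cm (tool axes)"""
    Rm=R.from_quat(o["tcp_rot"]);return Rm.inv().apply(np.array(target)-o["position"])*100
E
python3 - <<'E'
from h import *
c=pickle.load(open("top.pkl","rb"))
for n,u,v,z in [("mat",195,267,.004),("bin",303,263,.058),("cup",295,257,.06),("can",417,253,.104),("pencil",367,247,.005)]:print(n,at(c,u,v,z))
im=c["img"][:,:,::-1]
cr=im[215:310,375:465];cv2.imwrite("pics/topcan.png",cv2.resize(cr,None,fx=6,fy=6,interpolation=cv2.INTER_CUBIC))
cr=im[220:310,150:360];cv2.imwrite("pics/topbin.png",cv2.resize(cr,None,fx=3.8,fy=3.8,interpolation=cv2.INTER_CUBIC))
E
```

```text
mat [0.47507832 0.22823608 0.004     ]
bin [ 0.47721469 -0.055277    0.058     ]
cup [ 0.49262524 -0.03576357  0.06      ]
can [ 0.49340974 -0.33398109  0.104     ]
pencil [ 0.51556249 -0.21861385  0.005     ]
```

View pics/topcan.png

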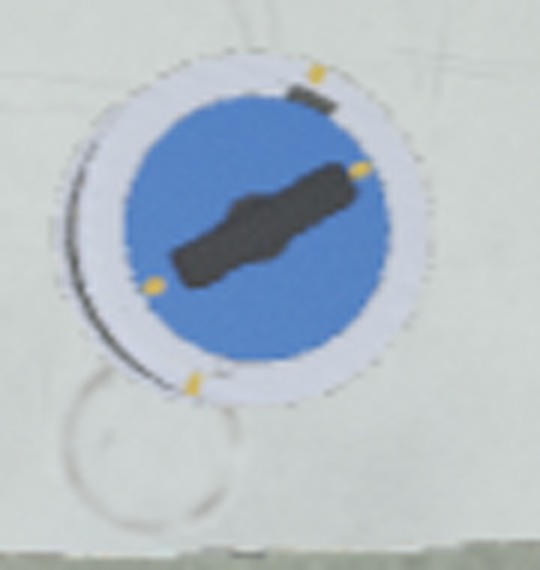

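View pics/topbin.png

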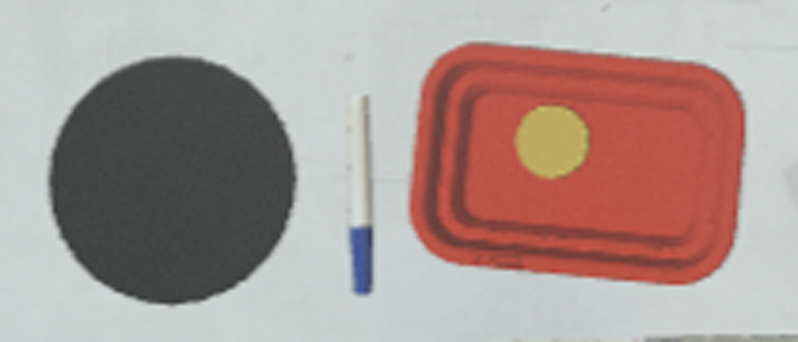

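The lid marks are at crop (360,169) and (154,287), with the slot bars at (317,74) and (193,385). The handle lies along the lid marks.

Run:
```python
from h import *
c=pickle.load(open("top.pkl","rb"))
f=lambda x,y,z:at(c,(x+.5)/6-.5+375,(y+.5)/6-.5+215,z)
A,B=f(360,169,.104),f(154,287,.104);S,T=f(317,74,.098),f(193,385,.098)
print("lid",A,B,(A+B)/2);print("slot",S,T,(S+T)/2)
al=np.degrees(np.arctan2(*(A-B)[1::-1]));as_=np.degrees(np.arctan2(*(S-T)[1::-1]));print(al,as_,as_-al)
im=c["img"].astype(int)
hsv=cv2.cvtColor(c["img"],cv2.COLOR_RGB2HSV)
blue=cv2.inRange(hsv,(100,90,80),(125,255,255));blue[:,:380]=0;blue[:,460:]=0;blue[:215]=0;blue[310:]=0
p=np.argwhere(blue>0);h=cv2.convexHull(p[:,::-1].astype(np.int32));(x,y),r=cv2.minEnclosingCircle(h);e=cv2.fitEllipse(h);print("disc",x,y,r,e,at(c,e[0][0],e[0][1],.104))
def blob(m,box):
    mm=np.zeros_like(m);x0,y0,x1,y1=box;mm[y0:y1,x0:x1]=m[y0:y1,x0:x1];cs=max(cv2.findContours(mm,0,2)[0],key=cv2.contourArea);return cs
m=blob((im.sum(2)<330).astype(np.uint8),(155,225,235,310));e=cv2.fitEllipse(m);print("mat",e,at(c,*e[0],.004))
m=blob(cv2.inRange(hsv,(18,90,80),(35,255,255)),(270,235,330,290));e=cv2.fitEllipse(m);print("cup",e,at(c,*e[0],.06))
red=cv2.inRange(hsv,(0,120,60),(8,255,255))|cv2.inRange(hsv,(172,120,60),(180,255,255))
m=blob(red,(240,225,360,305));e=cv2.minAreaRect(m);b=cv2.boxPoints(e);print("bin",at(c,*e[0],.058),e,[at(c,*q,.058)[:2].round(3) for q in b])
```

```text
lid [ 0.51710254 -0.37724745  0.104     ] [ 0.47171278 -0.29285669  0.104     ] [ 0.49440766 -0.33505207  0.104     ]
slot [ 0.5563842  -0.36223141  0.098     ] [ 0.43196667 -0.3079133   0.098     ] [ 0.49417543 -0.33507236  0.098     ]
-61.72631155581578 -23.585085409500724 38.14122614631506
disc 417.2798767089844 252.66981506347656 22.1038875579834 ((417.2929382324219, 252.68260192871094), (43.51034164428711, 44.08829116821289), 160.66128540039062) [ 0.49415821 -0.33471342  0.104     ]
mat ((194.82223510742188, 267.1002197265625), (62.98604202270508, 64.09233856201172), 35.357601165771484) [0.47483044 0.22870041 0.004     ]
cup ((295.013671875, 256.67449951171875), (18.178804397583008, 18.243755340576172), 92.38385772705078) [ 0.49343607 -0.0358146   0.06      ]
bin [ 0.47764742 -0.05182403  0.058     ] ((301.6138916015625, 262.86138916015625), (85.37419128417969, 57.712158203125), 5.710593223571777) [array([0.42 , 0.062]), array([0.563, 0.046]), array([ 0.536, -0.167]), array([ 0.393, -0.149])]
```

>>> carry_out --travel '[[-2, -2.4, -2], [-3.7, -4.4, -1.5], [-3.7, -4.4, -1], [-3.7, -4.4, -1], [-3.7, -4.4, -0.5], [-3.7, -4.4, -0.5], [-3.7, -4.4, -0.5], [-3.7, -4.4, -0.5], [-3.7, -4.4, -0.5], [-3.7, -4.4, -0.5]]' --twist '[[0, 0, 0], [0, 0, 0], [0, 0, 0], [0, 0, 0], [0, 0, 0], [0, 0, 0], [0, 0, 0], [0, 0, 0], [0, 0, 0], [0, 0, 0]]' --fingers '[8.5, 8.5, 8.5, 8.5, 8.5, 8.5, 8.5, 8.5, 8.5, 8.5]'

```text
clock: 1.4
position: [0.4091, 0.0135, 0.2857]
tcp_rot: [0.224, 0.974, -0.001, -0.0]
wrist_force: [0.8, 0.7, -0.1]
finger_gap: 0.085
```

>>> carry_out --travel '[[-3.5, -4.2, 0.5], [-3.5, -4.2, 0.5], [-3.5, -4.2, 0.5], [-3.5, -4.2, 0.5], [-3.5, -4.2, 0.5], [-3, -3.5, 0.5], [0, 0, 0], [0, 0, 0], [0, 0, 0], [0, 0, 0]]' --twist '[[0, 0, 0], [0, 0, 0], [0, 0, 0], [0, 0, 0], [0, 0, 0], [0, 0, 0], [0, 0, 9], [0, 0, 9], [0, 0, 9], [0, 0, 9]]' --fingers '[8.5, 8.5, 8.5, 8.5, 8.5, 8.5, 6, 6, 6, 6]'

```text
clock: 2.65
position: [0.4858, -0.3123, 0.2541]
tcp_rot: [0.525, 0.851, -0.001, 0.0]
wrist_force: [-0.2, 0.1, 0.9]
finger_gap: 0.06
```

Run:
```python
from station import bot, eyes, job
from h import *
c=eyes.capture("wrist");pickle.dump(c,open("w1.pkl","wb"));cv2.imwrite("pics/w1.png",c["img"][:,:,::-1])
o=bot.get_obs();Rm=R.from_quat(o["tcp_rot"]).as_matrix();print(o["position"],Rm,o["joint_positions"],np.degrees(np.arctan2(Rm[1,1],Rm[0,1])))
print("lid",proj(c,[.4942,-.335,.104]),"handle",proj(c,[.4942,-.335,.140]))
```

```text
[ 0.48585584 -0.31205851  0.25395805] [[-4.42695658e-01  8.96671143e-01 -1.18945881e-03]
 [ 8.96671490e-01  4.42693733e-01 -1.58073539e-03]
 [-8.90833847e-04 -1.76633849e-03 -9.99998043e-01]] [-0.13969382  0.39733214  0.88248846  1.66102841 -0.31981141  1.23639052
  1.26957138] 26.27592272051615
lid [314.9056281  237.82802393] handle [314.42660828 252.9632052 ]
```

View pics/w1.png

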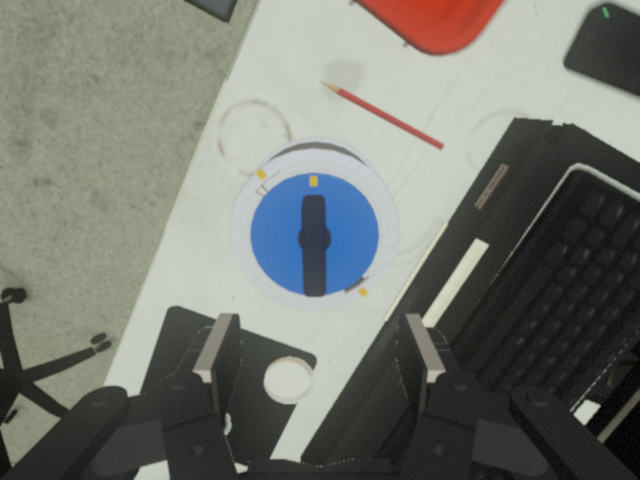

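The wrist view shows the handle running vertically at about column 314, rows 195–297. The disc centre is near (315,235), close to the predicted position.

Run:
```python
from h import *
c=pickle.load(open("w1.pkl","rb"))
hsv=cv2.cvtColor(c["img"],cv2.COLOR_RGB2HSV)
blue=cv2.inRange(hsv,(100,120,80),(125,255,255));blue[:150]=0;blue[310:]=0;blue[:,:230]=0;blue[:,400:]=0
p=np.argwhere(blue>0);h=cv2.convexHull(p[:,::-1].astype(np.int32));e=cv2.fitEllipse(h);print(e,at(c,*e[0],.104))
y=cv2.inRange(hsv,(15,120,120),(30,255,255));n,l,s,ct=cv2.connectedComponentsWithStats(y)
for i in range(1,n):
    if s[i,4]>15: print(s[i,4],ct[i],at(c,*ct[i],.104),at(c,*ct[i],.098))
# handle top edges
dark=(c["img"].sum(2)<150).astype(np.uint8);dark[:190]=0;dark[300:]=0;dark[:,:290]=0;dark[:,:]*=1;dark[:,340:]=0
for v in range(196,300,8):
    q=np.where(dark[v])[0]; print(v,q.min() if len(q) else 0,q.max() if len(q) else 0,end="; ")
P=[ (313.5,200),(314.5,290)]
A,B=[at(c,*q,.14) for q in P];print(A,B,np.degrees(np.arctan2(*(A-B)[1::-1])))
```

```text
((314.28173828125, 234.19088745117188), (120.89927673339844, 126.4597396850586), 95.35449981689453) [ 0.49230616 -0.33237357  0.104     ]
44 [260.77272727 173.95454545] [ 0.43193922 -0.30652397  0.104     ] [ 0.43163203 -0.30781815  0.098     ]
44 [313.27272727 180.59090909] [ 0.47151903 -0.29251814  0.104     ] [ 0.47194234 -0.29355382  0.098     ]
31 [362.51612903 291.74193548] [ 0.55372515 -0.36078151  0.104     ] [ 0.55566569 -0.36307709  0.098     ]
196 0 0; 204 0 0; 212 0 0; 220 0 0; 228 0 0; 236 0 0; 244 0 0; 252 0 0; 260 0 0; 268 0 0; 276 0 0; 284 0 0; 292 0 0; [ 0.47539618 -0.29882267  0.14      ] [ 0.50799843 -0.36251687  0.14      ] 117.1059024025338
```

>>> carry_out --travel '[[-2.4, -0.3, 0], [0, 0, 4], [0, 0, 4], [0, 0, 3], [0, 0, 0], [0, 0, 0]]' --twist '[[0, 0, -1.4], [0, 0, 0], [0, 0, 0], [0, 0, 0], [0, 0, 0], [0, 0, 0]]' --fingers '[5, 5, 5, 5, 5, 5]'

```text
clock: 3.45
position: [0.4949, -0.3353, 0.1418]
tcp_rot: [0.51, 0.86, -0.001, 0.0]
wrist_force: [0.4, -0.7, 0.6]
finger_gap: 0.0499
```

```bash
cat > st.py <<'E'
from station import bot
from h import *
import sys
o=bot.get_obs();Rm=R.from_quat(o["tcp_rot"]).as_matrix()
print(o["clock"],o["position"].round(4),"yawY",np.degrees(np.arctan2(Rm[1,1],Rm[0,1])).round(2),"z",Rm[:,2].round(4),"F",o["wrist_force"].round(1),"T",o["torque"].round(2),"gap",round(o["finger_gap"],4),"q",o["joint_positions"].round(2))
if len(sys.argv)>3: print("travel cm",toolmove(o,[float(a) for a in sys.argv[1:4]]).round(2),"straight rot",np.degrees(Rm.T@np.cross(Rm[:,2],[0,0,-1])).round(2))
E
python3 st.py .494 -.335 .111
```

```text
3.45 [ 0.4949 -0.3353  0.1418] yawY 28.61 z [-6.0e-04 -1.7e-03 -1.0e+00] F [ 0.4 -0.7  0.6] T [ 0.01  0.   -0.01] gap 0.0499 q [-0.03  0.53  0.79  1.76 -0.44  1.03  1.43]
travel cm [ 0.07 -0.06  3.08] straight rot [-0.08  0.07  0.  ]
```

>>> carry_out --travel '[[0.07, -0.06, 1.5], [0, 0, 1.5], [0, 0, 0], [0, 0, 0], [0, 0, 0], [0, 0, 0], [0, 0, 0]]' --twist '[[0, 0, 0.7], [0, 0, 0], [0, 0, 0], [0, 0, 0], [0, 0, 0], [0, 0, 0], [0, 0, 0]]' --fingers '[5, 5, 5, 1, 1, 1, 1]' --force 40

```text
clock: 4.32
position: [0.4957, -0.3359, 0.1128]
tcp_rot: [0.515, 0.857, -0.001, 0.003]
wrist_force: [-0.4, 0.4, 0.1]
finger_gap: 0.0099
```

```bash
python3 st.py .494 -.335 .111
python3 - <<'E'
from station import eyes
import cv2
for n in ["wrist"]:
    c=eyes.capture(n);cv2.imwrite(f"pics/{n}2.png",c["img"][:,:,::-1])
E
```

```text
4.325 [ 0.4957 -0.3359  0.1128] yawY 27.96 z [ 0.0037 -0.0037 -1.    ] F [-0.4  0.4  0.1] T [ 0.    0.01 -0.05] gap 0.0099 q [-0.01  0.57  0.77  1.79 -0.47  0.97  1.44]
travel cm [ 0.16 -0.1   0.17] straight rot [0.09 0.28 0.  ]
```

View pics/wrist2.png

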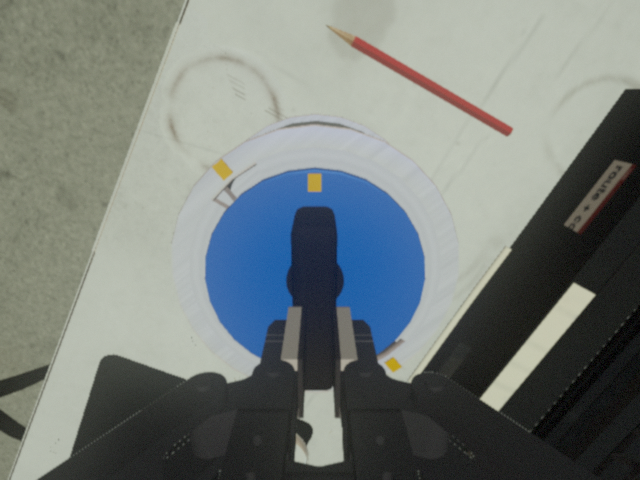

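Run:
```python
from station import eyes,bot
from h import *
c=eyes.capture("wrist");pickle.dump(c,open("w2.pkl","wb"));o=bot.get_obs();Rm=R.from_quat(o["tcp_rot"]).as_matrix()
print(c["xyz"],o["position"],o["finger_gap"])
for z in (0,-.01,-.019,-.03):
    print(z,[proj(c,o["position"]+Rm@np.array([0,y,z])).round(1) for y in (-.009,-.005,0,.005,.009)])
for z in (.104,.122,.14): print(z,proj(c,[.494,-.335,z]))
c=eyes.capture("scene");cv2.imwrite("pics/s2.png",cv2.resize(c["img"][230:380,280:460,::-1],None,fx=4,fy=4))
```

```text
[ 0.45605591 -0.26059794  0.28740128] [ 0.49567755 -0.33590874  0.11270768] 0.009971293614944084
0 [array([298.2, 290.1]), array([306.7, 290.1]), array([317.3, 290.1]), array([327.9, 290.1]), array([336.4, 290.1])]
-0.01 [array([297.1, 299.8]), array([306.1, 299.8]), array([317.2, 299.8]), array([328.4, 299.8]), array([337.3, 299.8])]
-0.019 [array([296.1, 309.5]), array([305.4, 309.5]), array([317.1, 309.5]), array([328.8, 309.5]), array([338.2, 309.5])]
-0.03 [array([294.7, 322.6]), array([304.6, 322.6]), array([317.1, 322.6]), array([329.5, 322.6]), array([339.4, 322.6])]
0.104 [315.13923214 279.32256113]
0.122 [314.88799761 296.0171224 ]
0.14 [314.58562513 316.109806  ]
```

View pics/s2.png

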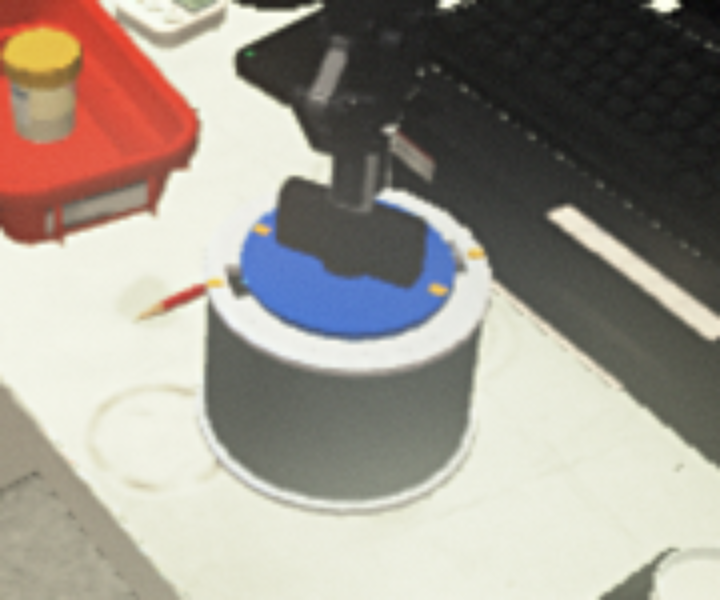

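>>> carry_out --travel '[[0, 0, 0.1], [0, 0, 0], [0, 0, 0], [0, 0, 0]]' --twist '[[0, 0, 0], [0, 0, 0], [0, 0, 0], [0, 0, 0]]' --fingers '[0, 0, 0, 0]' --force 50

```text
clock: 4.97
position: [0.4956, -0.3358, 0.1115]
tcp_rot: [0.515, 0.857, -0.001, 0.002]
wrist_force: [-0.0, -0.3, 0.5]
finger_gap: -0.0001
```

```bash
python3 st.py .494 -.335 .111
python3 - <<'E'
from station import eyes
import cv2
for n in ["wrist"]:
    c=eyes.capture(n);cv2.imwrite(f"pics/{n}3.png",c["img"][:,:,::-1])
E
```

```text
4.975 [ 0.4956 -0.3358  0.1115] yawY 27.96 z [ 0.0035 -0.0035 -1.    ] F [-0.  -0.3  0.5] T [-0.03  0.01 -0.03] gap -0.0001 q [-0.01  0.57  0.77  1.79 -0.47  0.97  1.44]
travel cm [ 0.15 -0.1   0.05] straight rot [0.08 0.27 0.  ]
```

View pics/wrist3.png

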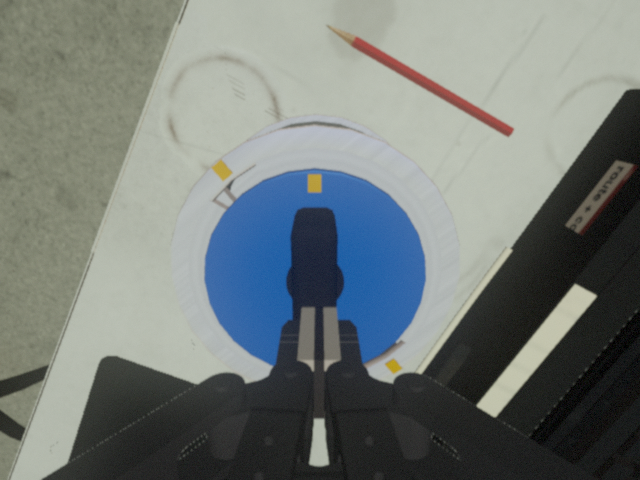

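The fingers closed fully with no contact, and in the scene view they end at the top of the handle. The tips must be higher than I assumed, so I'll triangulate them.

Run:
```python
from station import eyes,bot
from h import *
c=eyes.capture("scene");o=bot.get_obs()
for z in (.098,.1115,.13,.14,.15,.16): print(z,proj(c,[.4956,-.3358,z]), (proj(c,[.4956,-.3358,z])-[330,250])*10)
im=c["img"][250:310,330:400,::-1]
cv2.imwrite("pics/s3.png",cv2.resize(im,None,fx=10,fy=10,interpolation=cv2.INTER_CUBIC))
t=eyes.capture("top");pickle.dump(t,open("t3.pkl","wb"));cv2.imwrite("pics/t3.png",cv2.resize(t["img"][190:310,360:480,::-1],None,fx=5,fy=5))
```

```text
0.098 [367.67139707 296.47331477] [376.71397069 464.73314772]
0.1115 [368.11628511 291.2600391 ] [381.16285109 412.60039103]
0.13 [368.73718933 283.98417511] [387.3718933  339.84175115]
0.14 [369.07835751 279.98630687] [390.78357509 299.86306868]
0.15 [369.42350374 275.94182314] [394.23503739 259.41823138]
0.16 [369.772698   271.84990384] [397.72698002 218.49903836]
```

View pics/s3.png

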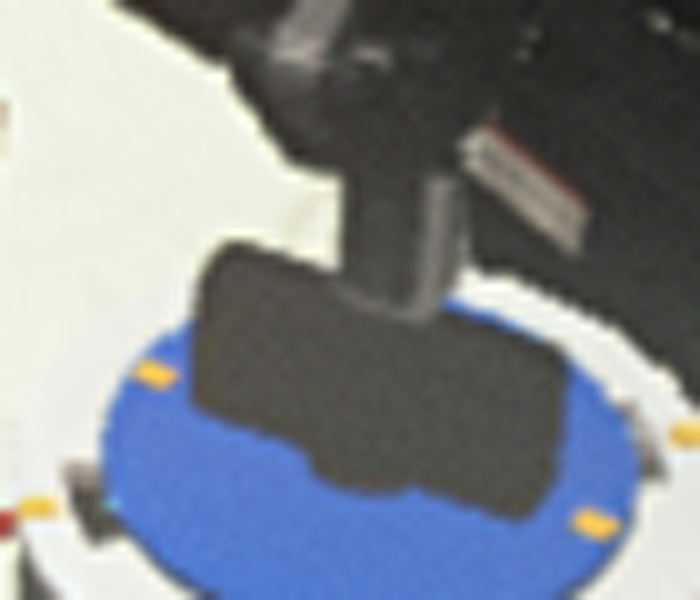

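View pics/t3.png

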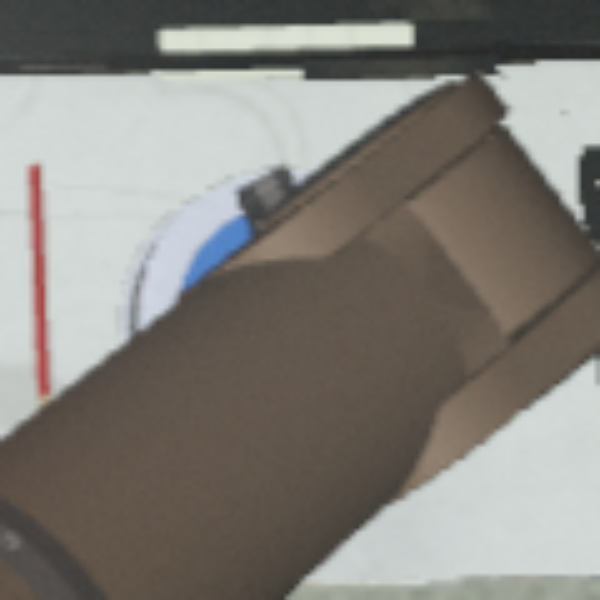

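Run:
```python
from h import *
from station import eyes,bot
c=pickle.load(open("w2.pkl","rb"));o=bot.get_obs();Rm=R.from_quat(o["tcp_rot"]).as_matrix()
for x in (-.011,0,.011):
  print(x,[(z,proj(c,o["position"]+Rm@np.array([x,0,z])).round(0)) for z in (0,-.01,-.02,-.03,-.04,-.05)])
# handle top far end
al=np.radians(-62.3);d=np.array([np.cos(al),np.sin(al),0])
for z in (.104,.13,.14,.15,.16): print(z,proj(c,np.array([.494,-.335,z])-d*.038),proj(c,np.array([.494,-.335,z])+d*.038))
```

```text
-0.011 [(0, array([317., 310.])), (-0.01, array([317., 320.])), (-0.02, array([317., 332.])), (-0.03, array([317., 344.])), (-0.04, array([317., 359.])), (-0.05, array([317., 375.]))]
0 [(0, array([317., 289.])), (-0.01, array([317., 298.])), (-0.02, array([317., 309.])), (-0.03, array([317., 321.])), (-0.04, array([317., 334.])), (-0.05, array([317., 349.]))]
0.011 [(0, array([317., 267.])), (-0.01, array([317., 276.])), (-0.02, array([317., 286.])), (-0.03, array([317., 296.])), (-0.04, array([317., 309.])), (-0.05, array([317., 322.]))]
0.104 [315.29623247 203.70245443] [315.00083761 345.98107598]
0.13 [314.91208412 219.45796357] [314.62977478 378.09821286]
0.14 [314.73179406 226.85240314] [314.46005582 392.78814324]
0.15 [314.52800672 235.21056294] [314.27150756 409.1078336 ]
0.16 [314.29580829 244.73397921] [314.06081246 427.34443074]
```

>>> carry_out --travel '[[0, 0, 0], [0, 0, 0], [0, 0, 0], [0, 0, 0]]' --twist '[[0, 0, 0], [0, 0, 0], [0, 0, 0], [0, 0, 0]]' --fingers '[5, 5, 5, 5]'

```text
clock: 5.62
position: [0.4956, -0.3359, 0.1116]
tcp_rot: [0.515, 0.857, -0.001, 0.002]
wrist_force: [-0.3, -0.8, -0.0]
finger_gap: 0.05
```

Run:
```python
from station import eyes,bot
from h import *
o=bot.get_obs();Rm=R.from_quat(o["tcp_rot"]).as_matrix();print(o["finger_gap"],o["position"])
w=eyes.capture("wrist");s=eyes.capture("scene")
W=w["img"][:,:,::-1].copy();S=s["img"][:,:,::-1].copy()
S=cv2.resize(S[230:330,310:430],None,fx=6,fy=6,interpolation=cv2.INTER_CUBIC)
for z,col in ((0,(0,0,255)),(-.02,(0,255,255)),(-.04,(0,255,0))):
  for y in (-.025,.025):
    for x in (-.011,.011):
      p=o["position"]+Rm@np.array([x,y,z])
      q=proj(w,p);cv2.circle(W,(int(q[0]),int(q[1])),2,col,-1)
      q=(proj(s,p)-[310,230])*6;cv2.circle(S,(int(q[0]),int(q[1])),3,col,-1)
cv2.imwrite("pics/w4.png",W);cv2.imwrite("pics/s4.png",S)
```

```text
0.04995080063912131 [ 0.49559879 -0.33588448  0.11157328]
```

View pics/w4.png

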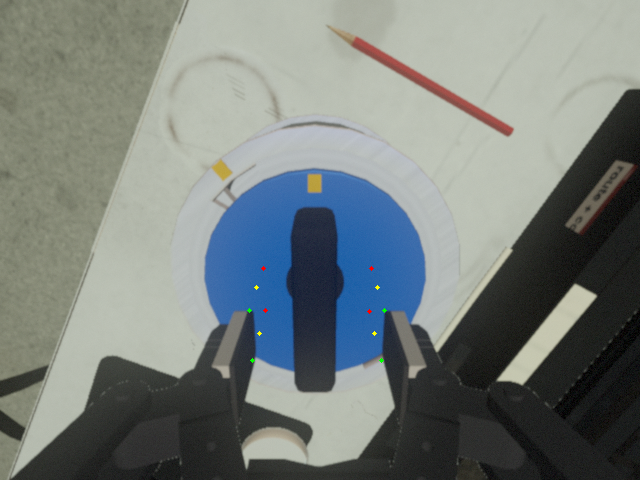

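View pics/s4.png

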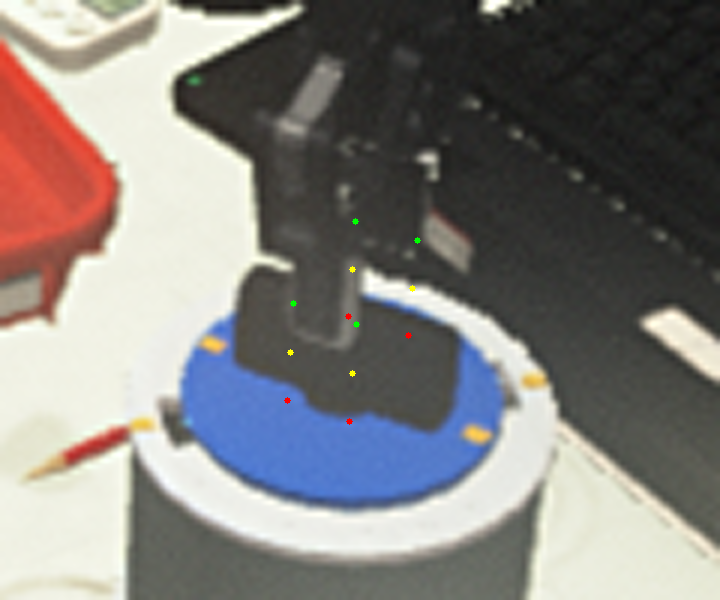

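The tips end about 34 mm behind the reported TCP, near the green points at −40 mm in both views. The actual tool is shorter than reported, so I'll descend further and compare against the image.

>>> carry_out --travel '[[0.15, -0.1, 1.2], [0, 0, 1.2], [0, 0, 0], [0, 0, 0]]' --twist '[[0, 0.3, 0.2], [0, 0, 0], [0, 0, 0], [0, 0, 0]]' --fingers '[5, 5, 5, 5]'

```text
clock: 6.22
position: [0.4935, -0.3347, 0.0851]
tcp_rot: [0.517, 0.856, 0.001, -0.001]
wrist_force: [0.0, -0.9, -0.0]
finger_gap: 0.0501
```

```bash
python3 st.py .494 -.335 .085;python3 - <<'E'
from station import eyes,bot
from h import *
w=eyes.capture("wrist");s=eyes.capture("scene")
W=w["img"][:,:,::-1].copy();S=s["img"][:,:,::-1].copy()
S=cv2.resize(S[230:330,310:430],None,fx=6,fy=6,interpolation=cv2.INTER_CUBIC)
cv2.imwrite("pics/ws5.png",np.hstack([cv2.resize(W[150:450,150:500],(400,343)),cv2.resize(S,(400,333))[:333]]) if 0 else W[100:480])
cv2.imwrite("pics/s5.png",S)
E
```

```text
6.225 [ 0.4935 -0.3347  0.0851] yawY 27.74 z [-2.e-04  2.e-03 -1.e+00] F [ 0.  -0.9 -0. ] T [ 0.01 -0.01  0.  ] gap 0.0501 q [ 0.01  0.6   0.75  1.82 -0.5   0.93  1.47]
travel cm [-0.05  0.03  0.01] straight rot [ 0.04 -0.11  0.  ]
```

View pics/ws5.png

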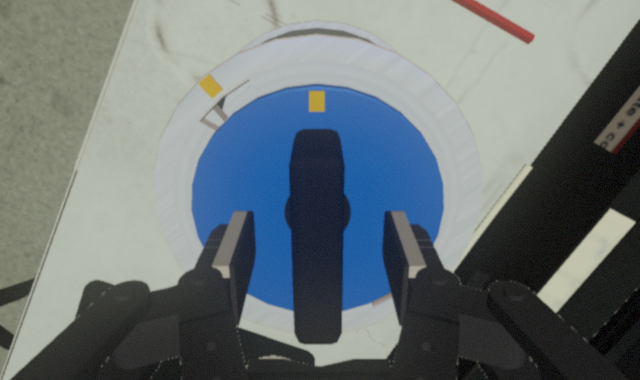

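View pics/s5.png

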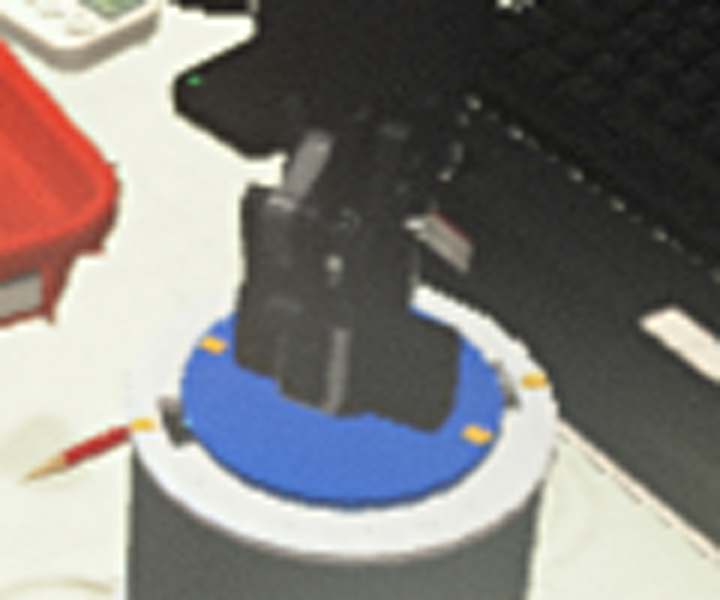

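The fingers now straddle the handle with the tips clear of the disc, so I'll close.

>>> carry_out --travel '[[0.03, 0.03, 0], [0, 0, 0], [0, 0, 0], [0, 0, 0], [0, 0, 0]]' --twist '[[0, 0, 0], [0, 0, 0], [0, 0, 0], [0, 0, 0], [0, 0, 0]]' --fingers '[1.2, 1.2, 1.2, 1.2, 1.2]' --force 50

```text
clock: 6.95
position: [0.4941, -0.3343, 0.086]
tcp_rot: [0.517, 0.856, 0.001, -0.0]
wrist_force: [-0.4, -0.5, -0.7]
finger_gap: 0.0167
```

```bash
python3 st.py .494 -.335 .085
```

```text
6.95 [ 0.4941 -0.3343  0.086 ] yawY 27.76 z [ 0.001   0.0017 -1.    ] F [-0.4 -0.5 -0.7] T [-0.08 -0.    0.01] gap 0.0167 q [ 0.01  0.6   0.75  1.82 -0.5   0.93  1.46]
travel cm [-0.06 -0.04  0.09] straight rot [ 0.09 -0.06  0.  ]
```

>>> carry_out --travel '[[0, 0, 0], [0, 0, 0], [0, 0, 0], [0, 0, 0], [0, 0, 0], [0, 0, 0]]' --twist '[[0, 0, -3], [0, 0, -8], [0, 0, -8], [0, 0, -8], [0, 0, -6], [0, 0, 0]]' --fingers '[1.2, 1.2, 1.2, 1.2, 1.2, 1.2]'

```text
clock: 7.7
position: [0.4936, -0.3343, 0.086]
tcp_rot: [0.244, 0.97, 0.001, -0.0]
wrist_force: [-0.2, -0.6, -0.7]
finger_gap: 0.0171
```

```bash
python3 st.py .494 -.335 .086;python3 - <<'E'
from station import eyes,bot
from h import *
w=eyes.capture("wrist");pickle.dump(w,open("w6.pkl","wb"))
hsv=cv2.cvtColor(w["img"],cv2.COLOR_RGB2HSV)
y=cv2.inRange(hsv,(15,120,120),(30,255,255));n,l,s,ct=cv2.connectedComponentsWithStats(y)
for i in range(1,n):
    if s[i,4]>15:
        for z in (.104,.098):
            p=at(w,*ct[i],z);d=p-[.494,-.335,z];print(s[i,4],ct[i].round(0),z,np.hypot(*d[:2]).round(4),np.degrees(np.arctan2(d[1],d[0])).round(1))
cv2.imwrite("pics/w6.png",w["img"][:,:,::-1])
E
```

```text
7.7 [ 0.4936 -0.3343  0.086 ] yawY 61.71 z [ 2.0e-04  1.7e-03 -1.0e+00] F [-0.2 -0.6 -0.7] T [-0.07 -0.02 -0.02] gap 0.0171 q [ 0.11  0.55  0.58  1.81 -0.38  0.89  1.94]
travel cm [-0.06 -0.04 -0.  ] straight rot [ 0.09 -0.04  0.  ]
277 [302. 147.] 0.104 0.0684 156.4
277 [302. 147.] 0.098 0.0678 156.6
264 [318. 201.] 0.104 0.0476 150.9
264 [318. 201.] 0.098 0.0462 150.8
```

View pics/w6.png

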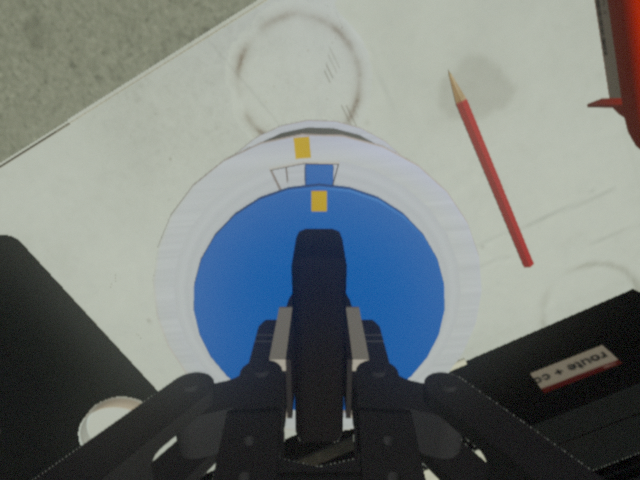

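The blue lug shows in the slot at (319,175), with the slot's middle at column 305. It needs about 5° more.

>>> carry_out --travel '[[0, 0, 0], [0, 0, 0]]' --twist '[[0, 0, -5], [0, 0, 0]]' --fingers '[1.2, 1.2]'

```text
clock: 8.0
position: [0.4936, -0.3345, 0.086]
tcp_rot: [0.204, 0.979, 0.001, -0.0]
wrist_force: [0.5, -0.9, 0.3]
finger_gap: 0.0171
```

```bash
python3 st.py .494 -.335 .086;python3 - <<'E'
from station import eyes,bot
from h import *
w=eyes.capture("wrist");pickle.dump(w,open("w6.pkl","wb"))
cv2.imwrite("pics/w7.png",cv2.resize(w["img"][110:330,200:440,::-1],None,fx=2.5,fy=2.5))
E
```

```text
8.0 [ 0.4936 -0.3345  0.086 ] yawY 66.42 z [ 0.      0.0014 -1.    ] F [ 0.5 -0.9  0.3] T [-0.14  0.03  0.  ] gap 0.0171 q [ 0.12  0.55  0.56  1.81 -0.37  0.89  2.01]
travel cm [-0.05 -0.04 -0.  ] straight rot [ 0.07 -0.03  0.  ]
```

View pics/w7.png

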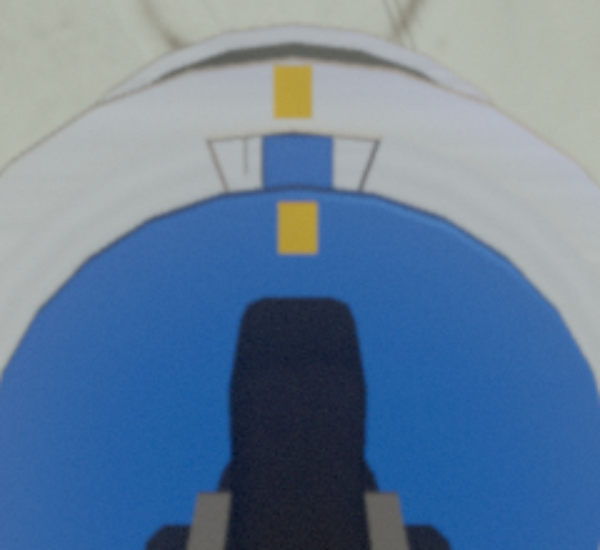

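The lug centre is within about 1° of the slot middle. Lifting.

>>> carry_out --travel '[[0, 0, 0], [0, 0, -0.5], [0, 0, -0.5], [0, 0, -0.5], [0, 0, -0.5], [0, 0, -0.5], [0, 0, -0.5], [0, 0, 0]]' --twist '[[0, 0, -0.7], [0, 0, 0], [0, 0, 0], [0, 0, 0], [0, 0, 0], [0, 0, 0], [0, 0, 0], [0, 0, 0]]' --fingers '[1.2, 1.2, 1.2, 1.2, 1.2, 1.2, 1.2, 1.2]'

```text
clock: 9.05
position: [0.494, -0.3343, 0.1183]
tcp_rot: [0.201, 0.98, 0.001, 0.0]
wrist_force: [-0.1, 0.2, -1.8]
finger_gap: 0.0172
```

```bash
python3 st.py .494 -.335 .086;python3 - <<'E'
from station import eyes,bot
from h import *
w=eyes.capture("wrist");s=eyes.capture("scene")
cv2.imwrite("pics/w8.png",w["img"][:,:,::-1])
cv2.imwrite("pics/s8.png",cv2.resize(s["img"][200:380,280:460,::-1],None,fx=3,fy=3))
E
```

```text
9.05 [ 0.494  -0.3343  0.1183] yawY 66.85 z [ 3.0e-04  1.2e-03 -1.0e+00] F [-0.1  0.2 -1.8] T [-0.01  0.02 -0.04] gap 0.0172 q [ 0.11  0.51  0.58  1.78 -0.34  0.95  1.99]
travel cm [-0.03 -0.06  3.23] straight rot [ 0.07 -0.01  0.  ]
```

View pics/s8.png

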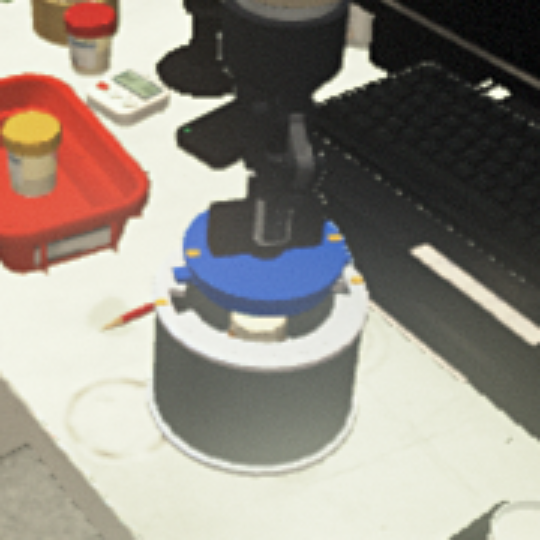

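The lid is off and hangs level, and the pot's white cap shows in the canister. I'll lift it higher and carry it to the mat.

>>> carry_out --travel '[[0, 0, -2], [0, 0, -3], [1, 2, -1], [2, 4.25, 0], [2, 4.25, 0], [2, 4.25, 0], [2, 4.25, 0], [2, 4.25, 0], [2, 4.25, 0], [2, 4.25, 0]]' --twist '[[0, 0, 0], [0, 0, 0], [0, 0, 0], [0, 0, 0], [0, 0, 0], [0, 0, 0], [0, 0, 0], [0, 0, 0], [0, 0, 0], [0, 0, 0]]' --fingers '[1.2, 1.2, 1.2, 1.2, 1.2, 1.2, 1.2, 1.2, 1.2, 1.2]'

```text
clock: 10.4
position: [0.4795, 0.0231, 0.1783]
tcp_rot: [0.205, 0.979, 0.0, -0.001]
wrist_force: [0.8, 0.9, -1.5]
finger_gap: 0.0169
```

```bash
python3 st.py .475 .229 .17
```

```text
10.4 [0.4795 0.0231 0.1783] yawY 66.38 z [-2.e-03  6.e-04 -1.e+00] F [ 0.8  0.9 -1.5] T [ 0.02 -0.06 -0.03] gap 0.0169 q [-0.61  0.23  0.55  1.98 -0.15  0.97  1.17]
travel cm [ 8.66 18.69  0.84] straight rot [-0.02 -0.12  0.  ]
```

>>> carry_out --travel '[[2, 4.3, 0], [2, 4.3, 0], [2, 4.3, 0], [2, 4.3, 0], [0.5, 1.1, 1], [0, 0, 3], [0, 0, 3], [0, 0, 2], [0, 0, 0]]' --twist '[[0, 0, 0], [0, 0, 0], [0, 0, 0], [0, 0, 0], [0, 0, 0], [0, 0, 0], [0, 0, 0], [0, 0, 0], [0, 0, 0]]' --fingers '[1.2, 1.2, 1.2, 1.2, 1.2, 1.2, 1.2, 1.2, 1.2]'

```text
clock: 11.52
position: [0.4724, 0.2338, 0.0842]
tcp_rot: [0.202, 0.979, -0.0, -0.001]
wrist_force: [-0.2, -1.0, -0.5]
finger_gap: 0.0167
```

```bash
python3 st.py .475 .229 .006;python3 - <<'E'
from station import eyes,bot
from h import *
w=eyes.capture("wrist");s=eyes.capture("scene")
cv2.imwrite("pics/w9.png",w["img"][:,:,::-1])
cv2.imwrite("pics/s9.png",cv2.resize(s["img"][120:300,160:340,::-1],None,fx=3,fy=3))
E
```

```text
11.525 [0.4724 0.2338 0.0842] yawY 66.66 z [-2.8e-03 -1.0e-04 -1.0e+00] F [-0.2 -1.  -0.5] T [-0.02 -0.02  0.06] gap 0.0167 q [-0.86  0.43  0.41  1.97 -0.23  0.79  0.84]
travel cm [-0.45 -0.33  7.82] straight rot [-0.07 -0.14  0.  ]
```

View pics/s9.png

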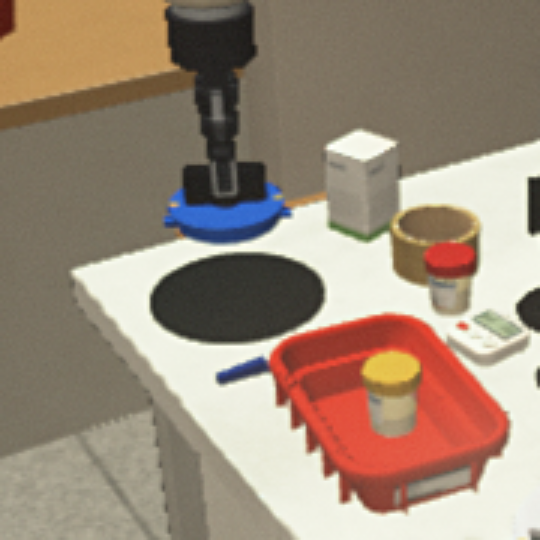

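View pics/w9.png

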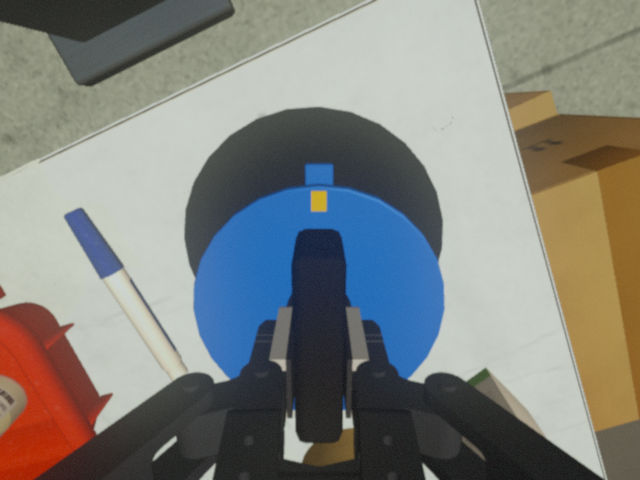

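The lid is level above the mat, so I'll lower it gently.

>>> carry_out --travel '[[-0.4, -0.3, 2], [0, 0, 2], [0, 0, 1.5], [0, 0, 0.8], [0, 0, 0.4], [0, 0, 0.2], [0, 0, 0]]' --twist '[[0, 0, 0], [0, 0, 0], [0, 0, 0], [0, 0, 0], [0, 0, 0], [0, 0, 0], [0, 0, 0]]' --fingers '[1.2, 1.2, 1.2, 1.2, 1.2, 1.2, 1.2]'

```text
clock: 12.5
position: [0.4809, 0.232, 0.0202]
tcp_rot: [0.203, 0.979, 0.004, 0.003]
wrist_force: [0.5, -0.3, -1.7]
finger_gap: 0.0171
```

```bash
python3 st.py .475 .229 .006
```

```text
12.5 [0.4809 0.232  0.0202] yawY 66.62 z [ 0.0081  0.0073 -0.9999] F [ 0.5 -0.3 -1.7] T [-0.01 -0.02  0.  ] gap 0.0171 q [-0.81  0.53  0.35  2.01 -0.3   0.64  0.91]
travel cm [ 0.43 -0.52  1.41] straight rot [0.57 0.26 0.  ]
```

>>> carry_out --travel '[[0.3, -0.4, 0.4], [0, 0, 0.4], [0, 0, 0.2], [0, 0, 0]]' --twist '[[0.57, 0.26, 0], [0, 0, 0], [0, 0, 0], [0, 0, 0]]' --fingers '[1.2, 1.2, 1.2, 1.2]'

```text
clock: 13.0
position: [0.4765, 0.2296, 0.0099]
tcp_rot: [0.203, 0.979, -0.0, -0.0]
wrist_force: [-0.1, -0.3, -0.5]
finger_gap: 0.0169
```

```bash
python3 st.py .475 .229 .006
```

```text
13.0 [0.4765 0.2296 0.0099] yawY 66.63 z [-0.e+00 -1.e-04 -1.e+00] F [-0.1 -0.3 -0.5] T [-0.03  0.01  0.01] gap 0.0169 q [-0.8   0.54  0.35  2.02 -0.3   0.63  0.91]
travel cm [ 0.11 -0.11  0.39] straight rot [-0.01  0.    0.  ]
```

>>> carry_out --travel '[[0, 0, 0.15], [0, 0, 0.1], [0, 0, 0.1], [0, 0, 0]]' --twist '[[0, 0, 0], [0, 0, 0], [0, 0, 0], [0, 0, 0]]' --fingers '[1.2, 1.2, 1.2, 1.2]'

```text
clock: 13.5
position: [0.4767, 0.2297, 0.0063]
tcp_rot: [0.203, 0.979, 0.0, 0.0]
wrist_force: [-0.1, -0.4, -0.3]
finger_gap: 0.0171
```

```bash
python3 st.py .475 .229 .006
```

```text
13.5 [0.4767 0.2297 0.0063] yawY 66.62 z [ 3.e-04  1.e-04 -1.e+00] F [-0.1 -0.4 -0.3] T [ 0.01  0.   -0.04] gap 0.0171 q [-0.8   0.55  0.35  2.02 -0.31  0.62  0.91]
travel cm [ 0.13 -0.13  0.03] straight rot [0.01 0.01 0.  ]
```

>>> carry_out --travel '[[0, 0, 0.08], [0, 0, 0]]' --twist '[[0, 0, 0], [0, 0, 0]]' --fingers '[1.2, 1.2]'

```text
clock: 13.75
position: [0.4768, 0.2297, 0.0059]
tcp_rot: [0.203, 0.979, 0.0, 0.0]
wrist_force: [0.4, -0.0, -1.1]
finger_gap: 0.0167
```

```bash
python3 st.py .475 .229 .006;python3 - <<'E'
from station import eyes,bot
from h import *
s=eyes.capture("scene")
cv2.imwrite("pics/s10.png",cv2.resize(s["img"][150:260,180:310,::-1],None,fx=5,fy=5))
E
```

```text
13.75 [0.4768 0.2297 0.0059] yawY 66.62 z [ 4.e-04  5.e-04 -1.e+00] F [ 0.4 -0.  -1.1] T [ 0.02  0.02 -0.01] gap 0.0167 q [-0.8   0.55  0.34  2.02 -0.31  0.62  0.91]
travel cm [ 0.14 -0.14 -0.01] straight rot [0.03 0.01 0.  ]
```

View pics/s10.png

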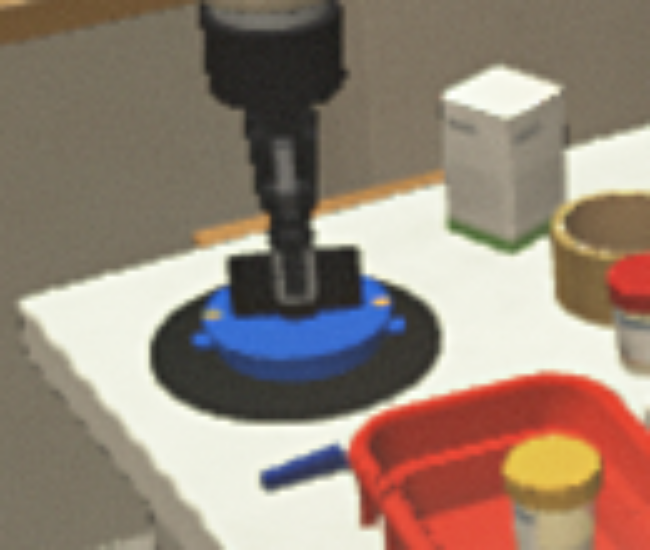

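Still hanging with about 1 N of weight. I'll creep down until it makes contact.

>>> carry_out --travel '[[0, 0, 0.12], [0, 0, 0.06], [0, 0, 0]]' --twist '[[0, 0, 0], [0, 0, 0], [0, 0, 0]]' --fingers '[1.2, 1.2, 1.2]'

```text
clock: 14.18
position: [0.4769, 0.2297, 0.006]
tcp_rot: [0.203, 0.979, 0.001, 0.0]
wrist_force: [-0.6, 0.5, -1.2]
finger_gap: 0.0167
```

```bash
python3 st.py .475 .229 .006; python3 st.py
```

```text
14.175 [0.4769 0.2297 0.006 ] yawY 66.6 z [ 5.0e-04  1.8e-03 -1.0e+00] F [-0.6  0.5 -1.2] T [ 0.05 -0.03 -0.03] gap 0.0167 q [-0.8   0.55  0.34  2.02 -0.31  0.62  0.91]
travel cm [ 0.15 -0.14 -0.  ] straight rot [ 0.1  -0.01  0.  ]
14.175 [0.4769 0.2297 0.006 ] yawY 66.6 z [ 5.0e-04  1.8e-03 -1.0e+00] F [-0.6  0.5 -1.2] T [ 0.05 -0.03 -0.03] gap 0.0167 q [-0.8   0.55  0.34  2.02 -0.31  0.62  0.91]
```

Commanding another 1.8 mm down didn't move it below 0.006, the predicted resting height, so it's on the mat. Releasing.

>>> carry_out --travel '[[0, 0, 0], [0, 0, 0], [0, 0, 0], [0, 0, -1], [0, 0, -3], [0, 0, -4], [0, 0, -5], [0, 0, -5]]' --twist '[[0, 0, 0], [0, 0, 0], [0, 0, 0], [0, 0, 0], [0, 0, 0], [0, 0, 0], [0, 0, 0], [0, 0, 0]]' --fingers '[2.5, 4.5, 5, 5, 5, 5, 5, 5]'

```text
clock: 15.18
position: [0.4749, 0.2281, 0.1899]
tcp_rot: [0.203, 0.979, -0.002, -0.002]
wrist_force: [1.4, 0.9, -0.0]
finger_gap: 0.0502
```

```bash
python3 st.py .494 -.335 .2;python3 - <<'E'
from station import eyes,bot
from h import *
s=eyes.capture("scene")
cv2.imwrite("pics/s11.png",cv2.resize(s["img"][120:380,160:460,::-1],None,fx=2.5,fy=2.5))
E
```

```text
15.175 [0.4749 0.2281 0.1899] yawY 66.56 z [-0.0044 -0.0027 -1.    ] F [ 1.4  0.9 -0. ] T [ 0.09 -0.06 -0.05] gap 0.0502 q [-0.91  0.3   0.47  1.85 -0.15  1.03  0.78]
travel cm [-24.15 -50.91  -0.87] straight rot [-0.24 -0.17  0.  ]
```

View pics/s11.png

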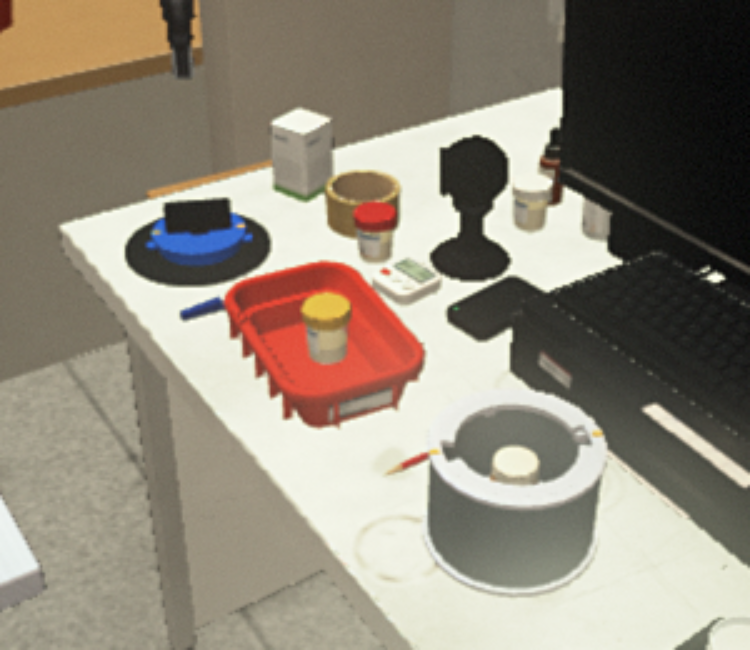

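The lid is flat on the mat and the pot's white cap is visible in the canister. Next I'll measure the pot from the top view.

Run:
```python
from station import eyes,bot
from h import *
t=eyes.capture("top");pickle.dump(t,open("t12.pkl","wb"))
cv2.imwrite("pics/t12.png",cv2.resize(t["img"][215:310,375:465,::-1],None,fx=6,fy=6,interpolation=cv2.INTER_CUBIC))
```

```text
(no output)
```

View pics/t12.png

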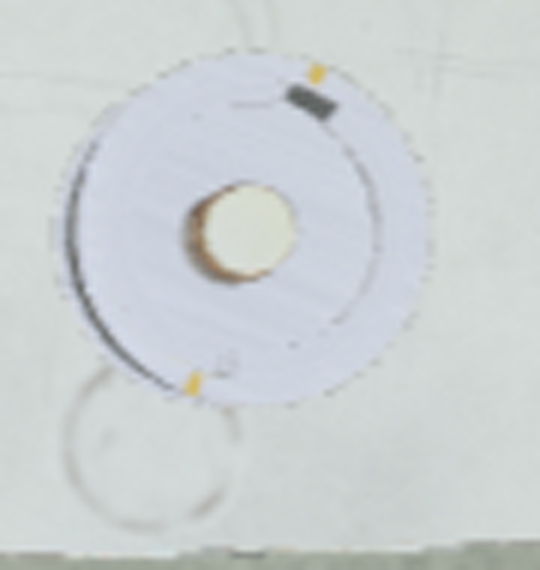

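>>> carry_out --travel '[[-2.4, -5.1, 0], [-2.4, -5.1, 0], [-2.4, -5.1, 0], [-2.4, -5.1, 0], [-2.4, -5.1, 0], [-2.4, -5.1, 0], [-2.4, -5.1, 0], [-2.4, -5.1, 0], [-2.4, -5.1, 0], [-2.4, -5.1, 0]]' --twist '[[0, 0, 0], [0, 0, 0], [0, 0, 0], [0, 0, 0], [0, 0, 0], [0, 0, 0], [0, 0, 0], [0, 0, 0], [0, 0, 0], [0, 0, 0]]' --fingers '[5.5, 5.5, 5.5, 5.5, 5.5, 5.5, 5.5, 5.5, 5.5, 5.5]'

```text
clock: 16.52
position: [0.4984, -0.3444, 0.1927]
tcp_rot: [0.197, 0.98, 0.005, 0.004]
wrist_force: [0.9, -0.1, -0.1]
finger_gap: 0.0551
```

>>> carry_out --travel '[[0, 0, 0], [0, 0, 0], [0, 0, 0], [0, 0, 0], [0, 0, 0], [0, 0, 0], [0, 0, 0], [0, 0, 0], [0, 0, 0]]' --twist '[[0, 0, 9], [0, 0, 9], [0, 0, 9], [0, 0, 9], [0, 0, 9], [0, 0, 9], [0, 0, 9], [0, 0, 9], [0, 0, 2]]' --fingers '[5.5, 5.5, 5.5, 5.5, 5.5, 5.5, 5.5, 5.5, 5.5]'

```text
clock: 17.65
position: [0.4927, -0.3511, 0.1918]
tcp_rot: [0.765, 0.644, 0.004, -0.001]
wrist_force: [0.1, 0.1, 0.2]
finger_gap: 0.0552
```

```bash
python3 - <<'E'
from station import eyes,bot
from h import *
t=pickle.load(open("t12.pkl","rb"))
p=at(t,(249.5)/6-.5+375,(230.5)/6-.5+215,.081);print("pot",p)
w=eyes.capture("wrist");pickle.dump(w,open("w13.pkl","wb"));cv2.imwrite("pics/w13.png",w["img"][:,:,::-1]);print(proj(w,p),proj(w,[.494,-.335,.098]))
E
python3 st.py .494 -.335 .2
```

```text
pot [ 0.49445039 -0.33482582  0.081     ]
[315.34531617 203.48047788] [314.66750145 209.59785351]
17.7 [ 0.4927 -0.3511  0.1918] yawY -9.82 z [ 0.0058  0.0069 -1.    ] F [ 0.1  0.4 -0. ] T [-0.01  0.01  0.  ] gap 0.0551 q [-0.11  0.57  1.02  1.69 -0.52  1.19  0.87]
travel cm [ 1.61 -0.14 -0.81] straight rot [ 0.26 -0.44  0.  ]
```

View pics/w13.png

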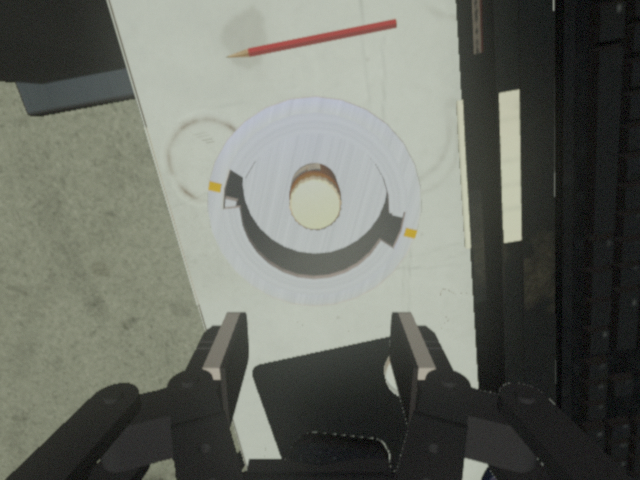

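The cap is at (315,203), matching the prediction. Before going into the mouth I want to see how wide the finger linkage is.

>>> carry_out --travel '[[1.6, -0.15, 0], [0, 0, 5], [0, 0, 2], [0, 0, 0]]' --twist '[[0.26, -0.44, -2.4], [0, 0, 0], [0, 0, 0], [0, 0, 0]]' --fingers '[4.8, 4.8, 4.8, 4.8]'

```text
clock: 18.2
position: [0.4944, -0.3347, 0.1209]
tcp_rot: [0.747, 0.665, 0.0, 0.001]
wrist_force: [0.0, -0.4, -0.3]
finger_gap: 0.0476
```

```bash
python3 st.py .4943 -.335 .022
python3 - <<'E'
from station import eyes,bot
from h import *
o=bot.get_obs();Rm=R.from_quat(o["tcp_rot"]).as_matrix()
s=eyes.capture("scene");u0,v0=310,210
S=cv2.resize(s["img"][v0:v0+130,u0:u0+130,::-1],None,fx=6,fy=6,interpolation=cv2.INTER_CUBIC)[:,:780]
S=cv2.convertScaleAbs(S,alpha=1.6,beta=20)
S=S[:600]
for y,col in ((-.05,(0,0,255)),(.05,(0,0,255)),(-.024,(0,255,0)),(.024,(0,255,0))):
  for z in np.arange(-.03,-.12,-.01):
    q=(proj(s,o["position"]+Rm@np.array([0,y,z]))-[u0,v0])*6;cv2.circle(S,(int(q[0]),int(q[1])),2,col,-1)
cv2.imwrite("pics/s14.png",S)
E
```

```text
18.2 [ 0.4944 -0.3347  0.1209] yawY -6.63 z [ 1.6e-03 -5.0e-04 -1.0e+00] F [ 0.  -0.4 -0.3] T [-0.02  0.05  0.  ] gap 0.0476 q [-0.11  0.62  0.95  1.79 -0.58  1.04  0.95]
travel cm [-0.03 -0.03  9.89] straight rot [0.09 0.02 0.  ]
```

View pics/s14.png

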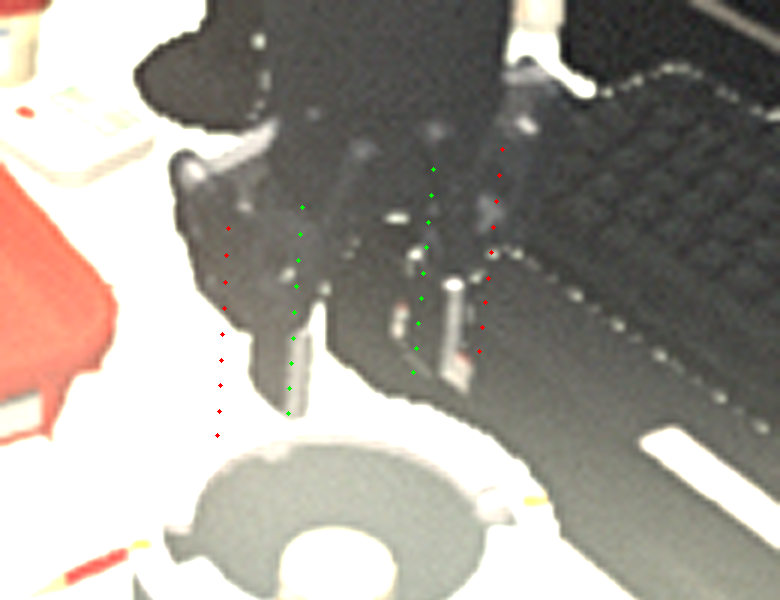

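The tips are about 29 mm behind the reported TCP. The knuckles reach a 50 mm half-width roughly 36 mm above the tips, so insertion past the collar has to stay under about 34 mm. That means gripping the cap only.

>>> carry_out --travel '[[-0.03, -0.03, 4], [0, 0, 2], [0, 0, 1], [0, 0, 0.5], [0, 0, 0]]' --twist '[[0.09, 0, 0], [0, 0, 0], [0, 0, 0], [0, 0, 0], [0, 0, 0]]' --fingers '[4.6, 4.6, 4.6, 4.6, 4.6]'

```text
clock: 18.88
position: [0.4976, -0.3384, 0.0498]
tcp_rot: [0.746, 0.666, 0.001, 0.004]
wrist_force: [-0.4, 0.7, -0.3]
finger_gap: 0.0459
```

```bash
cat > look.py <<'E'
from station import eyes,bot
from h import *
import sys
n=sys.argv[1]
o=bot.get_obs();Rm=R.from_quat(o["tcp_rot"]).as_matrix()
s=eyes.capture("scene");u0,v0=310,210
S=cv2.resize(s["img"][v0:v0+100,u0:u0+100,::-1],None,fx=6,fy=6,interpolation=cv2.INTER_CUBIC)
S=cv2.convertScaleAbs(S,alpha=1.6,beta=20)
cv2.imwrite(f"pics/s{n}.png",S)
w=eyes.capture("wrist");cv2.imwrite(f"pics/w{n}.png",w["img"][100:,:,::-1])
E
python3 st.py .4943 -.335 .036;python3 look.py 15
```

```text
18.875 [ 0.4976 -0.3384  0.0498] yawY -6.46 z [ 0.0077 -0.0047 -1.    ] F [-0.4  0.7 -0.3] T [-0.01 -0.03 -0.04] gap 0.0459 q [-0.05  0.7   0.87  1.85 -0.67  0.91  1.02]
travel cm [ 0.31 -0.38  1.38] straight rot [0.47 0.22 0.  ]
```

View pics/s15.png

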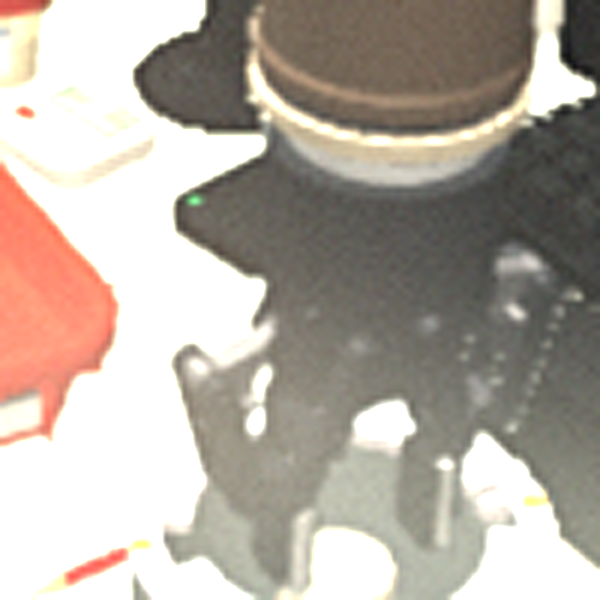

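View pics/w15.png

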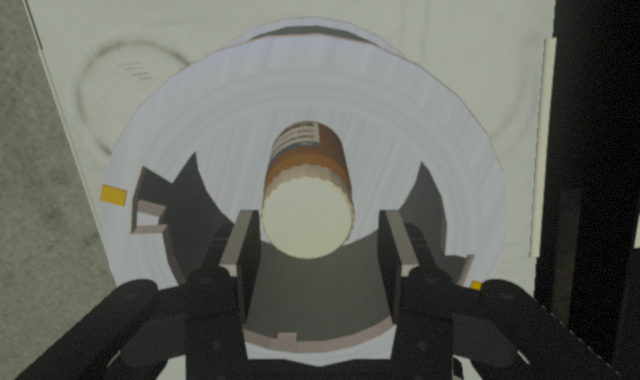

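>>> carry_out --travel '[[0, 0, -0.6], [0.3, -0.4, 0], [0, 0, 0]]' --twist '[[0.47, 0.22, 0], [0, 0, 0], [0, 0, 0]]' --fingers '[4.6, 4.6, 4.6]'

```text
clock: 19.35
position: [0.4944, -0.3353, 0.0577]
tcp_rot: [0.746, 0.666, 0.0, 0.001]
wrist_force: [0.4, -0.3, -0.1]
finger_gap: 0.046
```

```bash
python3 st.py .4943 -.335 .036;python3 look.py 16
```

```text
19.35 [ 0.4944 -0.3353  0.0577] yawY -6.46 z [ 1.4e-03 -7.0e-04 -1.0e+00] F [ 0.4 -0.3 -0.1] T [-0.07  0.02 -0.04] gap 0.046 q [-0.06  0.69  0.88  1.85 -0.66  0.93  1.01]
travel cm [ 0.03 -0.01  2.17] straight rot [0.08 0.03 0.  ]
```

View pics/w16.png

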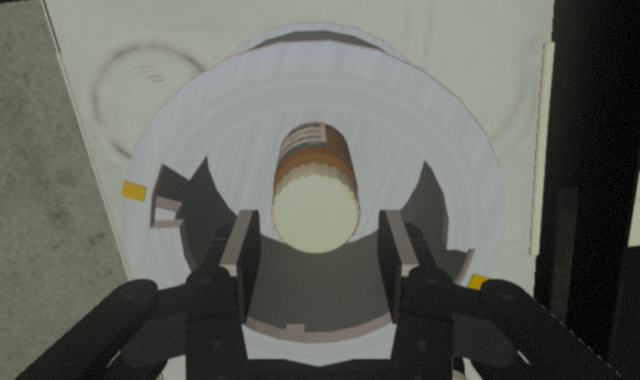

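>>> carry_out --travel '[[0, -0.05, 0.5], [0, 0, 0.5], [0, 0, 0.4], [0, 0, 0.3], [0, 0, 0]]' --twist '[[0, 0, 0], [0, 0, 0], [0, 0, 0], [0, 0, 0], [0, 0, 0]]' --fingers '[4.6, 4.6, 4.6, 4.6, 4.6]'

```text
clock: 20.08
position: [0.4939, -0.3353, 0.0388]
tcp_rot: [0.746, 0.666, 0.0, 0.0]
wrist_force: [0.4, -0.5, -0.3]
finger_gap: 0.0464
```

```bash
python3 st.py .4943 -.335 .036;python3 look.py 17
```

```text
20.075 [ 0.4939 -0.3353  0.0388] yawY -6.46 z [ 8.e-04 -6.e-04 -1.e+00] F [ 0.4 -0.5 -0.3] T [ 0.06  0.05 -0.01] gap 0.0464 q [-0.05  0.71  0.86  1.86 -0.68  0.89  1.03]
travel cm [0.03 0.04 0.28] straight rot [0.05 0.03 0.  ]
```

View pics/w17.png

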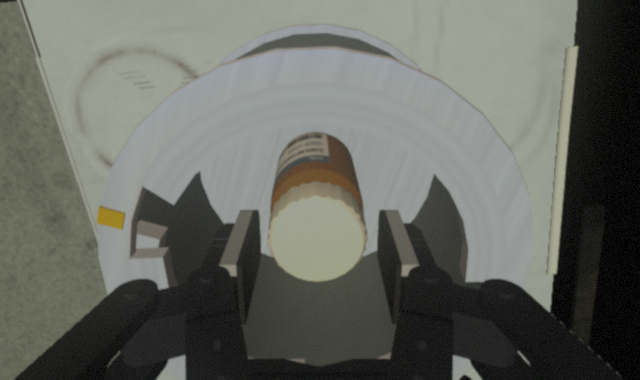

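View pics/s17.png

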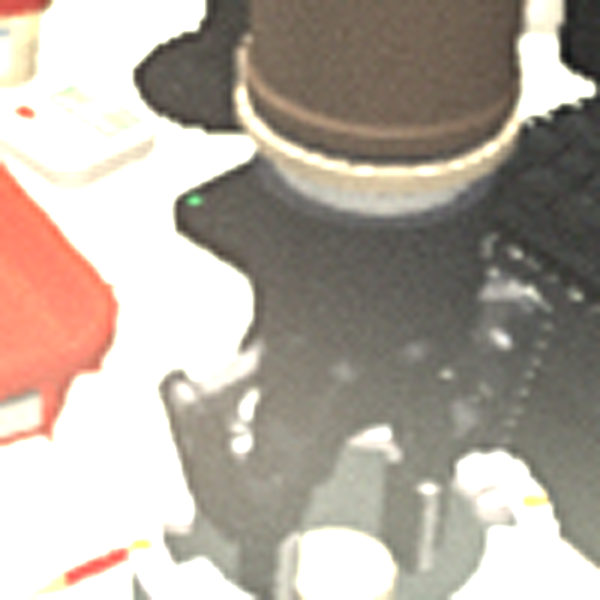

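>>> carry_out --travel '[[0.03, 0.02, 0.2], [0, 0, 0.2], [0, 0, 0], [0, 0, 0], [0, 0, 0], [0, 0, 0]]' --twist '[[0, 0, 0], [0, 0, 0], [0, 0, 0], [0, 0, 0], [0, 0, 0], [0, 0, 0]]' --fingers '[4.6, 4.6, 3.4, 3.4, 3.4, 3.4]' --force 40

```text
clock: 20.92
position: [0.4944, -0.3353, 0.0354]
tcp_rot: [0.746, 0.666, 0.0, 0.001]
wrist_force: [0.6, 0.6, 0.1]
finger_gap: 0.0367
```

```bash
python3 st.py .4943 -.335 .036
```

```text
20.925 [ 0.4944 -0.3353  0.0354] yawY -6.46 z [ 1.7e-03 -9.0e-04 -1.0e+00] F [0.6 0.6 0.1] T [ 0.04  0.12 -0.02] gap 0.0367 q [-0.04  0.71  0.85  1.86 -0.69  0.89  1.04]
travel cm [ 0.02 -0.01 -0.06] straight rot [0.1  0.04 0.  ]
```

Gripped at 36.7 mm. I'll lift it slowly and check.

>>> carry_out --travel '[[0, 0, -0.4], [0, 0, -0.6], [0, 0, -1], [0, 0, -1], [0, 0, -1], [0, 0, 0]]' --twist '[[0, 0, 0], [0, 0, 0], [0, 0, 0], [0, 0, 0], [0, 0, 0], [0, 0, 0]]' --fingers '[3.4, 3.4, 3.4, 3.4, 3.4, 3.4]'

```text
clock: 21.68
position: [0.4947, -0.3356, 0.079]
tcp_rot: [0.746, 0.666, 0.0, 0.002]
wrist_force: [-0.8, 0.2, -0.5]
finger_gap: 0.0371
```

```bash
python3 st.py .4943 -.335 .21;python3 look.py 18
```

```text
21.675 [ 0.4947 -0.3356  0.079 ] yawY -6.46 z [ 0.0028 -0.0017 -1.    ] F [-0.8  0.2 -0.5] T [ 0.02 -0.04  0.01] gap 0.0371 q [-0.08  0.66  0.91  1.83 -0.63  0.96  0.99]
travel cm [ 4.00e-02 -1.00e-02 -1.31e+01] straight rot [0.17 0.08 0.  ]
```

View pics/s18.png

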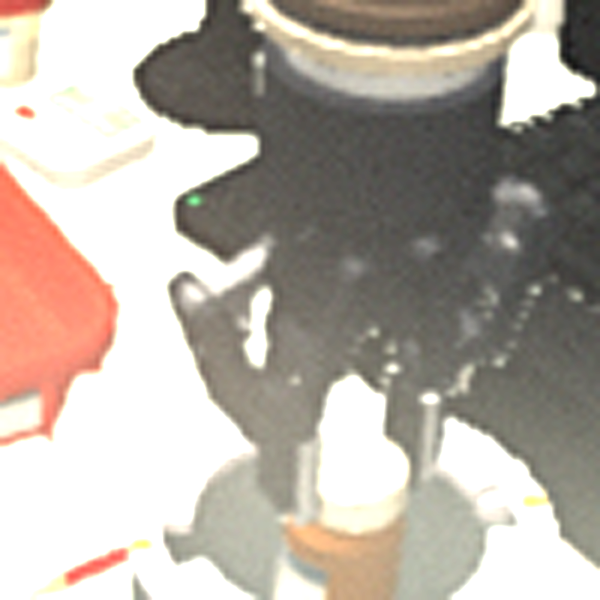

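The pot hangs in the gripper. I'll lift it clear and carry it to the tray.

>>> carry_out --travel '[[0, 0, -2], [0, 0, -3], [0, 0, -3], [1.5, -0.3, -1], [4, -0.8, 0], [4, -0.8, 0], [4, -0.8, 0], [4, -0.8, 0], [3, -0.6, 0], [1.5, -0.3, 0]]' --twist '[[0.17, 0.08, 0], [0, 0, 0], [0, 0, 0], [0, 0, 0], [0, 0, 0], [0, 0, 0], [0, 0, 0], [0, 0, 0], [0, 0, 0], [0, 0, 0]]' --fingers '[3.4, 3.4, 3.4, 3.4, 3.4, 3.4, 3.4, 3.4, 3.4, 3.4]'

```text
clock: 23.02
position: [0.4724, -0.1047, 0.1672]
tcp_rot: [0.747, 0.665, -0.002, -0.004]
wrist_force: [-0.1, 0.4, -0.7]
finger_gap: 0.0369
```

```bash
python3 st.py .4766 -.100 .0324
python3 - <<'E'
from station import eyes,bot
from h import *
w=eyes.capture("wrist");pickle.dump(w,open("w19.pkl","wb"));cv2.imwrite("pics/w19.png",w["img"][:,:,::-1])
cx,cy,a=.4776,-.0518,np.radians(-7.2)
print("cup pred",proj(w,[.4934,-.0358,.06]))
for x in(-.052,.052):
  for y in(-.087,.087): print(x,y,proj(w,[cx+x*np.cos(a)-y*np.sin(a),cy+x*np.sin(a)+y*np.cos(a),.003]).round())
E
```

```text
23.025 [ 0.4724 -0.1047  0.1672] yawY -6.61 z [-0.0078  0.0027 -1.    ] F [-0.1  0.4 -0.7] T [ 0.02 -0.04  0.06] gap 0.0369 q [-0.74  0.4   1.15  2.   -0.43  1.02  0.5 ]
travel cm [ 0.5   0.47 13.47] straight rot [-0.46 -0.1   0.  ]
cup pred [338.37393518 123.29612544]
-0.052 -0.087 [258. 244.]
-0.052 0.087 [249.  21.]
0.052 -0.087 [376. 245.]
0.052 0.087 [390.  23.]
```

View pics/w19.png

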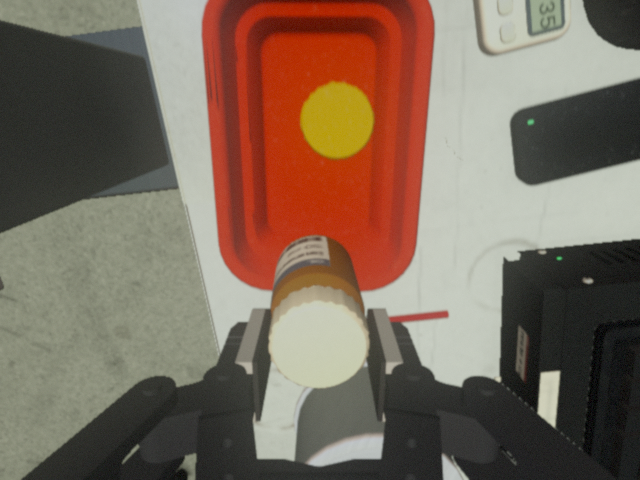

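The wrist view matches the projections: the cup is at (338,120) and the tray floor edges are near columns 262 and 375. Descending in stages.

>>> carry_out --travel '[[0.5, 0.45, 0], [0, 0, 2], [0, 0, 2], [0, 0, 2], [0, 0, 1], [0, 0, 0]]' --twist '[[-0.46, -0.1, 0], [0, 0, 0], [0, 0, 0], [0, 0, 0], [0, 0, 0], [0, 0, 0]]' --fingers '[3.4, 3.4, 3.4, 3.4, 3.4, 3.4]'

```text
clock: 23.82
position: [0.4795, -0.1018, 0.0949]
tcp_rot: [0.747, 0.664, 0.0, 0.001]
wrist_force: [-0.1, 0.2, -0.3]
finger_gap: 0.0371
```

```bash
python3 st.py .4766 -.100 .0324
```

```text
23.825 [ 0.4795 -0.1018  0.0949] yawY -6.72 z [ 0.0023 -0.0015 -1.    ] F [-0.1  0.2 -0.3] T [0.   0.02 0.04] gap 0.0371 q [-0.63  0.5   1.02  2.08 -0.57  0.87  0.6 ]
travel cm [ 0.15 -0.32  6.25] straight rot [0.14 0.07 0.  ]
```

>>> carry_out --travel '[[0.15, -0.3, 1], [0, 0, 1.2], [0, 0, 1.2], [0, 0, 1], [0, 0, 0.5], [0, 0, 0]]' --twist '[[0.14, 0.07, 0], [0, 0, 0], [0, 0, 0], [0, 0, 0], [0, 0, 0], [0, 0, 0]]' --fingers '[3.4, 3.4, 3.4, 3.4, 3.4, 3.4]'

```text
clock: 24.58
position: [0.4774, -0.1001, 0.0433]
tcp_rot: [0.747, 0.664, 0.0, 0.0]
wrist_force: [-0.1, -0.4, -1.1]
finger_gap: 0.0367
```

```bash
python3 st.py .4766 -.100 .0324;python3 - <<'E'
from station import eyes,bot
from h import *
s=eyes.capture("scene")
cv2.imwrite("pics/s20.png",cv2.resize(s["img"][180:320,200:360,::-1],None,fx=4,fy=4))
E
```

```text
24.575 [ 0.4774 -0.1001  0.0433] yawY -6.71 z [ 0.0013 -0.     -1.    ] F [-0.1 -0.4 -1.1] T [-0.02  0.03 -0.02] gap 0.0367 q [-0.55  0.57  0.92  2.13 -0.67  0.77  0.69]
travel cm [ 0.   -0.09  1.09] straight rot [ 0.07 -0.01  0.  ]
```

View pics/s20.png

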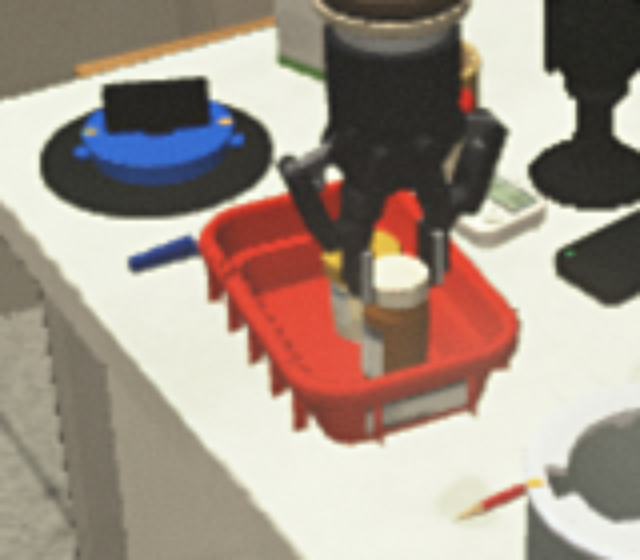

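>>> carry_out --travel '[[0, -0.08, 0.4], [0, 0, 0.3], [0, 0, 0.15], [0, 0, 0.1], [0, 0, 0]]' --twist '[[0.07, 0, 0], [0, 0, 0], [0, 0, 0], [0, 0, 0], [0, 0, 0]]' --fingers '[3.4, 3.4, 3.4, 3.4, 3.4]'

```text
clock: 25.25
position: [0.4774, -0.1001, 0.034]
tcp_rot: [0.747, 0.665, 0.001, 0.001]
wrist_force: [-0.3, 0.1, -1.1]
finger_gap: 0.0372
```

```bash
python3 st.py .4766 -.100 .0324
```

```text
25.25 [ 0.4774 -0.1001  0.034 ] yawY -6.7 z [ 1.8e-03  2.0e-04 -1.0e+00] F [-0.3  0.1 -1.1] T [ 0.03 -0.03 -0.04] gap 0.0372 q [-0.54  0.58  0.9   2.13 -0.69  0.75  0.7 ]
travel cm [-0.   -0.08  0.16] straight rot [ 0.1  -0.02  0.  ]
```

>>> carry_out --travel '[[0, 0, 0.1], [0, 0, 0.08], [0, 0, 0.08], [0, 0, 0]]' --twist '[[0.1, 0, 0], [0, 0, 0], [0, 0, 0], [0, 0, 0]]' --fingers '[3.4, 3.4, 3.4, 3.4]'

```text
clock: 25.75
position: [0.4775, -0.1002, 0.0323]
tcp_rot: [0.747, 0.664, 0.001, -0.0]
wrist_force: [0.9, -0.4, 0.9]
finger_gap: 0.0368
```

```bash
python3 st.py .4766 -.100 .0324
```

```text
25.75 [ 0.4775 -0.1002  0.0323] yawY -6.72 z [ 6.0e-04  1.6e-03 -1.0e+00] F [ 0.9 -0.4  0.9] T [0.01 0.17 0.03] gap 0.0368 q [-0.54  0.59  0.9   2.13 -0.7   0.75  0.71]
travel cm [ 0.01 -0.1  -0.01] straight rot [ 0.03 -0.09  0.  ]
```

It makes contact at the predicted height and the weight has come off. Releasing and lifting straight up.

>>> carry_out --travel '[[0, 0, 0], [0, 0, 0], [0, 0, 0], [0, 0, -0.5], [0, 0, -1.5], [0, 0, -3], [0, 0, -4], [0, 0, -4], [0, 0, -4]]' --twist '[[0, 0, 0], [0, 0, 0], [0, 0, 0], [0, 0, 0], [0, 0, 0], [0, 0, 0], [0, 0, 0], [0, 0, 0], [0, 0, 0]]' --fingers '[4.2, 4.8, 5, 5, 5, 5, 5, 5, 5]'

```text
clock: 26.88
position: [0.4754, -0.1014, 0.2089]
tcp_rot: [0.748, 0.663, -0.001, -0.001]
wrist_force: [0.7, 0.1, 0.3]
finger_gap: 0.05
```

```bash
python3 st.py .35 -.3 .25;python3 - <<'E'
from station import eyes,bot
from h import *
s=eyes.capture("scene")
cv2.imwrite("pics/s21.png",cv2.resize(s["img"][140:380,180:420,::-1],None,fx=2.5,fy=2.5))
E
```

```text
26.875 [ 0.4754 -0.1014  0.2089] yawY -6.9 z [-3.8e-03  5.0e-04 -1.0e+00] F [0.7 0.1 0.3] T [ 0.06 -0.04 -0.02] gap 0.05 q [-0.81  0.35  1.21  1.94 -0.37  1.1   0.43]
travel cm [-21.22 -10.08  -4.07] straight rot [-0.22 -0.    0.  ]
```

View pics/s21.png

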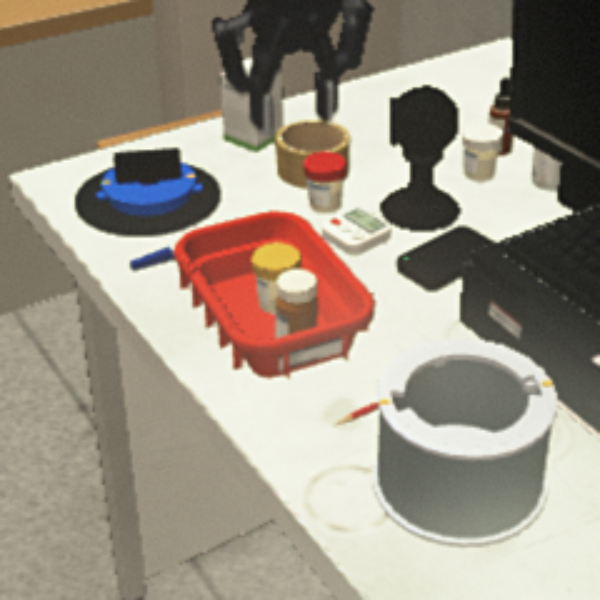

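The pot stands upright beside the cup. I'll move aside and check from the top camera.

>>> carry_out --travel '[[-3, 0, -2], [-4.5, 0, -1], [-4.5, 0, 0], [-4.5, 0, 0], [-4.5, 0, 0], [-3, 0, 0], [0, 0, 0]]' --twist '[[0, 0, 0], [0, 0, 0], [0, 0, 0], [0, 0, 0], [0, 0, 0], [0, 0, 0], [0, 0, 0]]' --fingers '[5, 5, 5, 5, 5, 5, 5]'

```text
clock: 27.8
position: [0.4469, -0.3494, 0.2522]
tcp_rot: [0.749, 0.663, 0.002, 0.003]
wrist_force: [-0.3, 0.6, -1.2]
finger_gap: 0.0502
```

Run:
```python
from station import eyes,bot
from h import *
t=eyes.capture("top");pickle.dump(t,open("t22.pkl","wb"))
t0=pickle.load(open("top.pkl","rb"))
cv2.imwrite("pics/t22.png",cv2.resize(t["img"][130:310,140:390,::-1],None,fx=3,fy=3,interpolation=cv2.INTER_CUBIC))
hsv=lambda c:cv2.cvtColor(c["img"],cv2.COLOR_RGB2HSV)
for c in(t0,t):
    m=cv2.inRange(hsv(c),(18,90,80),(35,255,255));mm=np.zeros_like(m);mm[235:290,270:330]=m[235:290,270:330]
    print("cup",at(c,*cv2.fitEllipse(max(cv2.findContours(mm,0,2)[0],key=cv2.contourArea))[0],.06))
m=cv2.inRange(hsv(t),(100,90,80),(125,255,255));mm=np.zeros_like(m);mm[225:310,155:235]=m[225:310,155:235]
h=cv2.convexHull(max(cv2.findContours(mm,0,2)[0],key=cv2.contourArea));(x,y),r=cv2.minEnclosingCircle(h);print("lid",at(t,x,y,.022),r)
```

```text
cup [ 0.49343607 -0.0358146   0.06      ]
cup [ 0.49335757 -0.03571201  0.06      ]
lid [0.47731736 0.2250664  0.022     ] 23.585052490234375
```

View pics/t22.png

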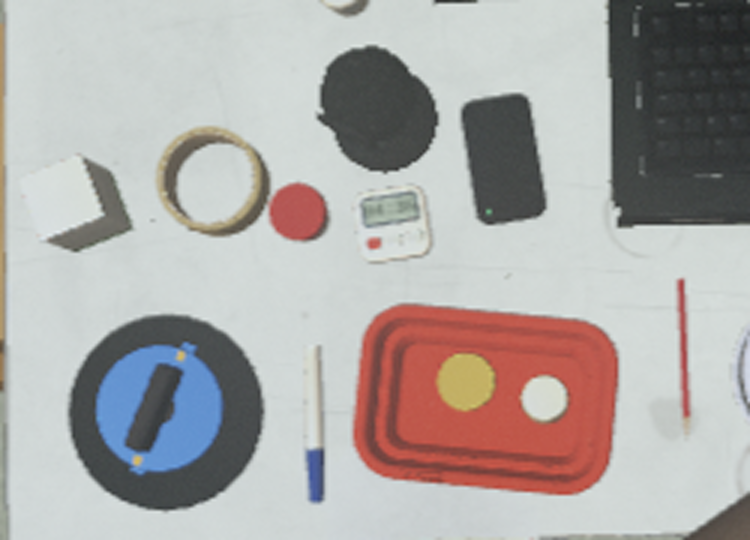

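The lid, centred at (159,408), lies wholly on the mat. The pot's white cap is at (544,398) beside the yellow cup at (466,381), and the cup has not moved. Nothing else looks moved, so I'm handing in.

```bash
python3 -c "
from station import job;print(job.job_done())"
```

```text
the job is handed in; nothing more can be done
None
```

I finished the job and handed it in at about 28 s of the 69 s allowed. I turned the lid about 39° counter-clockwise to the slots, lifted it straight off and laid it handle-up on the mat. I then took the pot out by its cap and stood it in the red tray beside the yellow-lidded cup.

**Last checks (top and scene cameras, gripper empty and clear):**
- **Lid:** it lies flat and wholly on the mat, within about 5 mm of the mat's centre.
- **Pot:** it stands upright on the tray floor, about 20 mm clear of the cup.
- **Cup:** it measured within about 0.2 mm of where it started.
- **Other items:** the ones in view showed no visible change. The petri dish was outside the final crops, so I did not check it again.

**What disagreed:**
- **Finger length:** the fingertips sit about 30 mm behind the reported tool point. My first close on the handle shut on air above it without contact, and after that I set heights from the images.
- **Lid set-down:** the wrist force did not clearly show the lid touching down (noise of about 1 N). I judged contact from it stopping at the predicted height. The pot did show its weight coming off.

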